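# Clear the clay bench: blocks into the damp box, rammers onto the balancer arm

## Robot

A 6-joint arm with a two-finger parallel gripper is mounted at the origin on the work surface. World frame = base frame: x ahead of the robot, y to its left, z up, the work surface at z = 0. Lengths are in m, angles in rad, forces in N, time in s.
With the tool pointing down it reaches from about 0.325 to 0.85 m from the base axis. Payload 4.4 kg.
Tool frame: the origin (TCP) lies at the very end of the fingers, on their centre line; the grasp point (between the pads) lies 19 mm behind it (ctrl.grasp_offset is the distance from the TCP to the grasp point, in m); z points along the fingers, y is the line along which they close (so a half turn about z gives the same grasp; the last joint's range is limited). The gripper opens to 94 mm and grips with 3 to 60 N. Pads are 16 mm wide; open, the fingers measure 119 mm over their backs; the gripper's body (75 mm by 177 mm) begins 78 mm behind the grasp point.
Start: joints at [1.111, 0.207, 1.542, -0, 1.393, -0.15], TCP at [0.175, 0.548, 0.205] pointing down, gripper open.
Joint ranges: [-2.73, 2.73], [-0.86, 2.22], [0.23, 2.46], [-1.11, 4.25], [0.08, 2.63], [-2.82, 2.82]. Speed limits (rad/s): [2.79, 2.79, 3.14, 3.14, 3.14, 3.14].

## Interface

Orientations are given as a 3x3 rotation matrix whose columns are the frame's x, y, z axes.
In Python, from bench import telemetry, eyes, workorder, ctrl gives the robot as it stands.
- The arm moves only by the shell command python3 -m inch 'ROWS' [FORCE]. ROWS is JSON, one flat list of numbers, 7 for each row, row after row: the turn, a rotation vector about the tool's x, y, z in rad, then the shift along the tool's x, y, z in cm, then the closure in counts, from 0 (fully open) to 255 (shut). In form: [ax, ay, az, dx, dy, dz, claw, ax, ay, az, dx, dy, dz, claw, ...]. A call has 1 to 20 rows; each row is the pose to reach, as a shift and turn from the pose commanded when the call began, along the tool's axes at that moment; what a row does not reach only later rows make up. A row lasts 1/10 s, in which the tool goes at most 50 mm and 8.59 degrees, less where a joint would pass 70% of its speed; a pose out of reach is approached as far as the arm can. A call with a gripper value outside its range is refused whole. The fingers move at their own pace and stop on an object; FORCE is the grip in N (left out, the last holds). Time passes only in rows, so rows that repeat a pose let the fingers close. It gives the time, the measured TCP pose, the force, the opening and the grip force at its end, in the units of the state.
- telemetry.get_obs(): the state, without advancing time (a new reading comes with each control period).
- eyes.read_camera(name): name is "side" or "top" or "wrist"; returns a dict with "frame" (480x640x3 uint8, red, green, blue), "mtx" (3x3 intrinsics, pixels), "T" (4x4, takes a point from camera to world coordinates); the wrist camera has in their place "tool_from_camera" (4x4, takes a point from camera to tool coordinates, whose origin is the TCP and whose axes are the flange's). Camera axes: x right, y down, z forward; pixel columns grow to the right and rows downward; lengths in m; the calibration is good to about 2 mm. A picture is of the moment at which its call begins: read the wrist's pose just before it. There is no depth.
- workorder.close_job(): hands the job in; it is judged then, once.
Trained networks look in a picture, given as the dict that the camera call returned (one of the last four; its "shot" number tells which), for a name from the list of things; names that differ only in an ending like _2 or _b are one class to them, and where a whole thing is asked for, a point or a joint stands for the part that bears it (a point fixed in the world has none). Each returns a list of dicts, best first, with "score" (0 to 1); they miss things now and then, are a little off and sometimes report something else, mostly with a low value. They report only what shows in the picture. A call takes as long as a camera call.
- eyes.look_for(label, picture): "extent" ([left, top, width, height] as shares, 0 to 1, of the picture: columns of its width, rows of its height, round what is visible of it).
- eyes.silhouettes(label, picture): "pixels" (480x640 bool, what is visible of it) and "extent" ([left, top, width, height] as shares, 0 to 1, of the picture: columns of its width, rows of its height, round what is visible of it).
The state is a dict: "t": time; "qpos": joint angles; "qvel": joint speeds; "joint_efforts": joint torques, N m; "tcp_pos": TCP position; "tcp_rot": TCP orientation; "contact_force": force on the tool from outside, world axes, zero at the start; "wrist_torque": the same for the moment, N m; "opening": finger opening in m; "grip_force": force on a finger pad.
Only numpy, scipy, OpenCV 4.12 (cv2) and the standard library are available. Lean on these libraries where they do the work, as an engineer would, in place of code of your own. Each camera call takes 0.05 s, during which the arm holds its last target. There are 200 camera calls.

## Task

Clear the clay bench for the night: lay one clay block in each compartment of the green damp box and press both covers down until their catches hold them shut, and hang every hand rammer by its collar in a fork of its own on the spring-balanced arm. Keep hold of each rammer until the arm has sunk under its weight and settled, so that the arm never drops, bounces or springs up. Leave the ocarinas and the brush where they are.

Things in the scene. Friction and masses are not known exactly. Their poses are not given: they have to be found in the camera images.
- rammer_a: hand rammer standing upright (absent in some runs), 138 mm high, 0.34 to 0.5 kg, round, all on one axis. Heights above its underside: steel foot 56 across, 0 to 22; steel stem 14 across; brass collar 46 across, 85 to 93; wooden knob 30 across, 93 to 138. Origin: centre of the foot's underside, z up the stem. It hangs by its collar, the stem between a fork's tines
- rammer_a_collar (a point): centre of the underside of the collar of rammer_a, 85 mm above its foot's underside
- rammer_b: hand rammer standing upright (absent in some runs), 138 mm high, 0.34 to 0.5 kg, round, all on one axis. Heights above its underside: steel foot 56 across, 0 to 22; steel stem 14 across; brass collar 46 across, 85 to 93; wooden knob 30 across, 93 to 138. Origin: centre of the foot's underside, z up the stem. It hangs by its collar, the stem between a fork's tines
- rammer_b_collar (a point): centre of the underside of the collar of rammer_b, 85 mm above its foot's underside
- rammer_c: hand rammer standing upright (absent in some runs), 138 mm high, 0.34 to 0.5 kg, round, all on one axis. Heights above its underside: steel foot 56 across, 0 to 22; steel stem 14 across; brass collar 46 across, 85 to 93; wooden knob 30 across, 93 to 138. Origin: centre of the foot's underside, z up the stem. It hangs by its collar, the stem between a fork's tines
- rammer_c_collar (a point): centre of the underside of the collar of rammer_c, 85 mm above its foot's underside
- fork0 (a point): fork nearest the post: seat point, midway between the tines on their top surface, where a collar's underside centre belongs. About 225 mm above the bench when the arm is empty; x, y, z as the rack's, z up; the fork reaches out along -x (roughly to the robot). Forks are 100 mm apart along y
- fork1 (a point): middle fork: seat point, midway between the tines on their top surface, where a collar's underside centre belongs. About 225 mm above the bench when the arm is empty; x, y, z as the rack's, z up; the fork reaches out along -x (roughly to the robot). Two tines 10 mm wide, 26 mm gap, open at the ends, which lie 34 mm from this point
- fork2 (a point): fork farthest from the post: seat point, midway between the tines on their top surface, where a collar's underside centre belongs. About 225 mm above the bench when the arm is empty; x, y, z as the rack's, z up; the fork reaches out along -x (roughly to the robot). On the tines stops 6 mm high, inner faces 28 mm before and behind this point; the rack's bar is 47 mm behind, lower than the tines
- balancer (a joint): how far (m) the rack of 3 forks has sunk: 0 empty and up, at most 0.115. It rides level on a sprung red parallelogram swing arm 280 mm long, straight down. It sinks 1 mm per 0.15 N at any fork (22 to 33 mm per rammer, the first 4 mm less). Lightly damped: a rammer let go before the arm carries its weight makes it drop at 0.16 m/s or more and bounce; 0.12 m/s is a fault
- clay_a: brown block of firm clay, 80 (its x) by 45 (its y) by 40 mm high, 0.27 kg. Origin: centre of its underside
- clay_b: brown block of firm clay, 80 (its x) by 45 (its y) by 40 mm high, 0.27 kg. Origin: centre of its underside
- damp_box: fixed green box, 125 (x) by 228 (y) by 70 mm high, walls 6 mm, a wall across the middle making two compartments side by side in y, each 113 by 105 mm inside, open at the top. Origin: centre of its underside, -x is its front, the covers are hinged at the back
- cell_0 (a point): centre of the floor of compartment 0, 6 mm above the bench, axes as the box's; cover_0 belongs to it
- cover_0 (a joint): cover hinge: 0 shut, 1.7 standing open, just past upright, leaning back. Green plate 136 mm from hinge to free edge, 106 wide, 6 thick. A weak spring lifts it open unless caught: swing it over from behind towards the front, then press down at the yellow pad, about 8 N; a ball catch snaps in the last 0.1 rad and holds it at 0
- cover_0_pad (a point): middle of the yellow press pad on the upper (outer) face of cover 0, 95 mm from the hinge line; on the shut cover it faces up, on the open cover it faces to the back
- cover_0_hinge (a point): middle of the hinge line of cover 0 (along the box's y), at the box's back top edge, 70 mm above the bench
- cell_1 (a point): centre of the floor of compartment 1, 6 mm above the bench, axes as the box's; cover_1 belongs to it
- cover_1 (a joint): cover hinge: 0 shut, 1.7 standing open, just past upright, leaning back. Green plate 136 mm from hinge to free edge, 106 wide, 6 thick. A weak spring lifts it open unless caught: swing it over from behind towards the front, then press down at the yellow pad, about 8 N; a ball catch snaps in the last 0.1 rad and holds it at 0
- cover_1_pad (a point): middle of the yellow press pad on the upper (outer) face of cover 1, 95 mm from the hinge line; on the shut cover it faces up, on the open cover it faces to the back
- cover_1_hinge (a point): middle of the hinge line of cover 1 (along the box's y), at the box's back top edge, 70 mm above the bench
- ocarina_a: dark clay ocarina, egg-shaped, 85 mm high, 68 across, standing; bystander
- ocarina_b: reddish clay ocarina, egg-shaped, 75 mm high, 62 across, standing; bystander
- brush: hand brush lying on the bench; bystander

How it is judged:
By the outcome, as a careful person would: the job done as asked, in the order asked, and still so for the second after the job is handed in, with the robot touching nothing.
Of rammer_a, rammer_b, rammer_c only 2 to 3 are there at a start; the rules pass over those that are not, and their reading is None.
At some moment in a run one of clay_a, clay_b may be knocked a few centimetres aside while the robot is not near it.
It also fails if it takes over 210 s, if anything falls off the work surface, if the arm or the gripper's body presses on something with over 40 N, if the wrist force passes 120 N, or if a joint passes its speed limit or range.

## Working session

There is one attempt and no reset: what is moved stays moved. The work goes in short steps, Python scripts to look and compute and a shell command to move; the robot and the scene stay as the last step left them, time stands still between calls to the robot, and variables do not carry over. Pictures are saved under pics/ and viewed, at most 14 in all, crops included, and the job is handed in when it is done.

```bash
ls; mkdir -p pics; cat > h.py <<'E'
import numpy as np, cv2
from bench import telemetry, eyes, workorder, ctrl
def shot(n):
    o=telemetry.get_obs(); p=eyes.read_camera(n)
    if 'T' not in p:
        T=np.eye(4);T[:3,:3]=o['tcp_rot'];T[:3,3]=o['tcp_pos'];p['T2']=T@np.array(p['tool_from_camera'])
    else: p['T2']=np.array(p['T'])
    return p
def save(p,f): cv2.imwrite('pics/'+f,p['frame'][:,:,::-1])
def pt(p,u,v,z):
    T=p['T2'];d=T[:3,:3]@np.linalg.inv(p['mtx'])@[u,v,1];c=T[:3,3];return c+d*(z-c[2])/d[2]
def px(p,X):
    T=p['T2'];q=np.array(p['mtx'])@(T[:3,:3].T@(np.array(X)-T[:3,3]));return q[:2]/q[2]
E
python3 - <<'E'
from h import *
o=telemetry.get_obs();print({k:np.round(v,3) for k,v in o.items()})
for n in['top','side']:
    p=shot(n);save(p,n+'0.png');print(n,np.round(p['T2'],3).tolist(),p['mtx'][0][0])
    for l in['rammer_a','clay_a','damp_box','cover_0','fork0','balancer','ocarina_a','brush','cover_0_pad']:
        try:
            for r in eyes.look_for(l,p)[:4]:
                e=np.array(r['extent'])*[640,480,640,480];print(l,round(r['score'],2),e.round().astype(int))
        except Exception as ex: print(l,ex)
E
```

```text
pics
{'t': np.float64(0.0), 'qpos': array([ 1.11 ,  0.207,  1.543, -0.   ,  1.393, -0.15 ]), 'qvel': array([ 0.001,  0.001,  0.001, -0.002, -0.   , -0.   ]), 'joint_efforts': array([ 1.0000e-03, -3.7087e+01, -2.8142e+01,  7.0000e-02,  3.6000e-02,
       -0.0000e+00]), 'tcp_pos': array([0.175, 0.547, 0.204]), 'tcp_rot': array([[-0.952,  0.305, -0.001],
       [ 0.305,  0.952, -0.002],
       [ 0.   , -0.002, -1.   ]]), 'contact_force': array([1.78 , 0.989, 0.018]), 'wrist_torque': array([ 0.008, -0.04 , -0.004]), 'grip_force': np.float64(0.0), 'opening': np.float64(0.094)}
top [[-0.018, -0.992, 0.127, 0.379], [-1.0, 0.018, 0.005, -0.013], [-0.007, -0.127, -0.992, 1.541], [0.0, 0.0, 0.0, 1.0]] 622.3844468325567
rammer_a 0.8 [263 281  22  29]
rammer_a 0.7 [164 275  30  25]
rammer_a 0.56 [232 286  27  20]
clay_a 0.66 [410 306  28  37]
clay_a 0.22 [166 280  27  22]
clay_a 0.16 [336 160  29  25]
damp_box 0.95 [385 182 108  85]
damp_box 0.17 [434 189  60  23]
cover_0 0.92 [389 185  57  22]
cover_0 0.9 [434 183  62  27]
fork0 0.85 [145 169 145  53]
fork0 0.3 [410 306  26  36]
balancer 0.9 [1
[... 152 characters left out ...]
ad 0.69 [389 183  56  29]
side [[0.94, -0.257, 0.225, 0.319], [-0.341, -0.673, 0.657, -0.77], [-0.017, -0.694, -0.72, 0.993], [0.0, 0.0, 0.0, 1.0]] 565.7776407722113
rammer_a 0.78 [203 160  22  50]
rammer_a 0.75 [209 199  19  56]
rammer_a 0.65 [213 222  29  60]
clay_a 0.88 [214 387  48  47]
clay_a 0.88 [228 295  43  31]
damp_box 0.8 [301 275 131 181]
cover_0 0.97 [381 320  50  96]
cover_0 0.72 [361 274  38  87]
cover_0 0.33 [202 158  22  54]
fork0 0.73 [262  86  87 110]
balancer 0.73 [264  89  86 104]
balancer 0.26 [217 226  26  52]
ocarina_a 0.72 [397 294  25  28]
ocarina_a 0.6 [370 264  31  34]
ocarina_a 0.34 [363 276  37  83]
brush 0.59 [329 225  82  22]
cover_0_pad 0.89 [364 273  34  83]
```

View pics/top0.png

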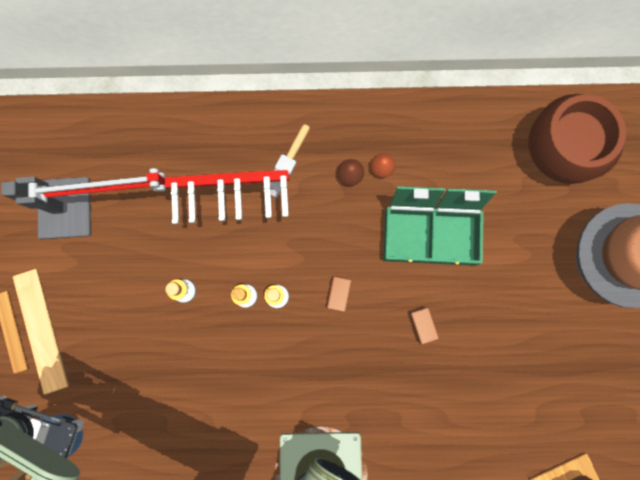

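View pics/side0.png

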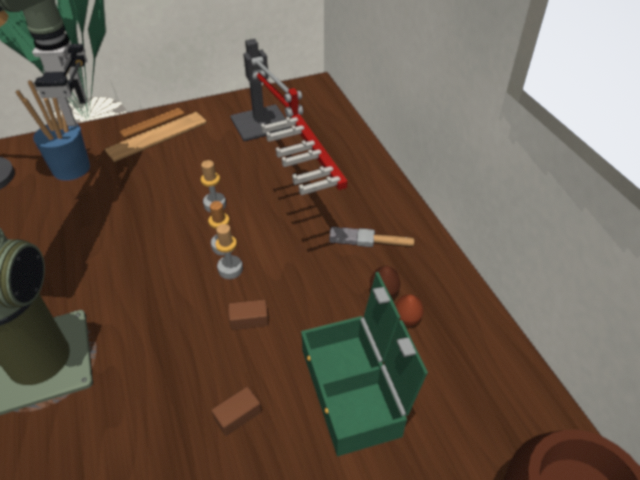

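The top view shows three rammers at pixels (180,290), (244,295) and (276,296). The clay blocks are at (340,294) and (425,325), and the box is around (435,236) with both covers upright. The forks open downward, toward the robot, with fork2 at (276,196). The ocarinas stand at (350,172) and (383,165), behind the box's left side.

```bash
cat > m.py <<'E'
from h import *
def tri(a,ua,b,ub):
    A=[];B=[]
    for p,u in((a,ua),(b,ub)):
        P=np.array(p['mtx'])@np.linalg.inv(p['T2'])[:3]
        for i in(0,1): r=u[i]*P[2]-P[i];A.append(r[:3]);B.append(-r[3])
    return np.linalg.lstsq(np.array(A),np.array(B),rcond=None)[0]
def cen(m): v,u=np.nonzero(m); return np.array([u.mean(),v.mean()])
def clay(p,z=0.04,sc=0.3):
    out=[]
    for r in eyes.silhouettes('clay_a',p):
        if r['score']<sc: continue
        m=r['pixels'].astype(np.uint8);c=cv2.findContours(m,0,2)[0];c=max(c,key=cv2.contourArea)[:,0]
        W=np.array([pt(p,u,v,z)[:2] for u,v in c],np.float32);b=cv2.minAreaRect(W*1000)
        e=np.array(r['extent'])*[640,480,640,480]
        out.append((round(r['score'],2),e.round().astype(int).tolist(),np.round(cv2.boxPoints(b)).tolist(),np.round(b[0]).tolist(),np.round(b[1]).tolist(),round(b[2],1)))
    return out
E
python3 - <<'E'
from m import *
t=shot('top');s=shot('side')
for c in clay(t): print('clay',c)
for u,v in((177,288),(241,293),(275,294)): print('knobtop',pt(t,u,v,.138).round(3))
for r in eyes.silhouettes('rammer_a',t)[:4]: print(r['score'],cen(r['pixels']).round(1), np.array(r['extent'])*[640,480,640,480],pt(t,*cen(r['pixels']),.07).round(3))
for n,u,v in(('FL',386,262),('FR',482,263),('BL',389,208),('BR',482,208)):print(n,pt(t,u,v,.07).round(3))
# tines tips: tri
for a,b in(((175,222),(264,126)),((191,220),(271,137)),((222,219),(280,153)),((238,219),(285,165)),((267,216),(293,177)),((284,215),(302,191))):
    print('tip',tri(t,a,s,b).round(3),pt(t,*a,.225).round(3))
print('ocar',pt(t,350,172,.05).round(3),pt(t,383,165,.04).round(3))
print('brush',pt(t,307,128,.01).round(3),pt(t,275,190,.02).round(3))
print('covertop',pt(t,398,188,.205).round(3),pt(t,494,192,.205).round(3))
E
```

```text
clay (0.84, [327, 278, 21, 32], [[380.0, -65.0], [460.0, -81.0], [469.0, -34.0], [390.0, -18.0]], [425.0, -50.0], [48.0, 81.0], 78.7)
clay (0.64, [410, 306, 26, 35], [[301.0, -238.0], [315.0, -285.0], [391.0, -263.0], [377.0, -216.0]], [346.0, -250.0], [80.0, 49.0], 16.4)
clay (0.48, [439, 190, 54, 23], [[609.0, -432.0], [671.0, -437.0], [683.0, -300.0], [622.0, -295.0]], [646.0, -366.0], [138.0, 62.0], 84.9)
knobtop [0.441 0.315 0.138]
knobtop [0.427 0.171 0.138]
knobtop [0.424 0.094 0.138]
0.83 [180.8 290.1] [165.312 276.288  31.616  28.32 ] [0.439 0.322 0.07 ]
0.75 [243.7 295.3] [230.272 285.696  26.816  20.208] [0.424 0.173 0.07 ]
0.74 [464.3 199.9] [436.928 185.808  60.416  30.72 ] [ 0.642 -0.356  0.07 ]
0.56 [276.  296.2] [268.032 284.592  19.52   21.6  ] [0.421 0.097 0.07 ]
FL [ 0.497 -0.164  0.07 ]
FR [ 0.49  -0.391  0.07 ]
BL [ 0.626 -0.175  0.07 ]
BR [ 0.622 -0.397  0.07 ]
tip [0.58  0.299 0.228] [0.578 0.301 0.225]
tip [0.586 0.268 0.217] [0.582 0.266 0.225]
tip [0.586 0.2   0.22 ] [0.583 0.2   0.225]
tip [0.587 0.167 0.211] [0.582 0.166 0.225]
tip [0.587 0.103 0.227] [0.588 0.103 0.225]
tip [0.592 0.067 0.216] [0.589 0.067 0.225]
ocar [ 0.72  -0.085  0.05 ] [ 0.739 -0.167  0.04 ]
brush [0.846 0.019 0.01 ] [0.685 0.101 0.02 ]
covertop [ 0.647 -0.181  0.205] [ 0.634 -0.39   0.205]
```

```bash
cat >> h.py <<'E'
def rel(X,yaw=None):
    "yaw: world angle in deg of tool y; prints [az dx dy dz(cm)]"
    o=telemetry.get_obs();R=np.array(o['tcp_rot']);d=R.T@(np.array(X)-o['tcp_pos'])*100
    a=0
    if yaw is not None:
        c=np.degrees(np.arctan2(R[1,1],R[0,1]));a=-np.radians((yaw-c+90)%180-90)
    print('az %.3f d %.2f %.2f %.2f'%(a,*d))
def st():
    o=telemetry.get_obs();print('t',round(o['t'],2),'tcp',np.round(o['tcp_pos'],4),'F',np.round(o['contact_force'],2),'op',round(o['opening'],4),'g',round(o['grip_force'],1),'tilt',np.round(o['tcp_rot'][2],3))
E
python3 -m inch '[0,0,-0.06,0,0,-5,0, 0,0,-0.113,0,0,-10,0, 0,0,-0.113,-42,-49.3,-10,0, 0,0,-0.113,-42,-49.3,-10,0, 0,0,-0.113,-42,-49.3,-10,0, 0,0,-0.113,-42,-49.3,-10,0, 0,0,-0.113,-42,-49.3,-10,0, 0,0,-0.113,-42,-49.3,-10,0, 0,0,-0.113,-42,-49.3,-10,0, 0,0,-0.113,-42,-49.3,-10,0, 0,0,-0.113,-42,-49.3,-10,0, 0,0,-0.113,-42,-49.3,-10,0, 0,0,-0.113,-42,-49.3,-10,0, 0,0,-0.113,-42,-49.3,-10,0, 0,0,-0.113,-42,-49.3,-10,0, 0,0,-0.113,-42,-49.3,-10,0, 0,0,-0.113,-42,-49.3,-10,0]' 20
python3 - <<'E'
from m import *
st();w=shot('wrist');save(w,'w1.png')
for c in clay(w): print(c)
print(px(w,[.425,-.05,.04]))
E
```

```text
t: 2.9
tcp_pos: [0.4249, -0.0506, 0.3052]
tcp_rot: [[-0.98, 0.198, -0.001], [0.198, 0.98, 0.001], [0.001, 0.001, -1.0]]
contact_force: [0.4, -0.1, -0.9]
opening: 0.094
grip_force: 0.0
t 2.9 tcp [ 0.4249 -0.0506  0.3052] F [ 0.44 -0.12 -0.95] op 0.094 g 0.0 tilt [ 0.001  0.001 -1.   ]
(0.93, [297, 168, 42, 72], [[378.0, -64.0], [458.0, -81.0], [467.0, -38.0], [388.0, -21.0]], [423.0, -51.0], [44.0, 81.0], 77.9)
(0.87, [100, 133, 74, 79], [[296.0, -231.0], [313.0, -286.0], [392.0, -263.0], [375.0, -207.0]], [344.0, -247.0], [82.0, 58.0], 16.8)
(0.39, [140, 405, 22, 36], [[639.0, -310.0], [688.0, -356.0], [695.0, -348.0], [647.0, -302.0]], [667.0, -329.0], [11.0, 66.0], 46.7)
(0.35, [432, 387, 39, 45], [[687.0, 51.0], [755.0, 37.0], [765.0, 89.0], [698.0, 103.0]], [726.0, 70.0], [53.0, 69.0], 78.6)
[317.65857591 206.95291591]
```

View pics/w1.png

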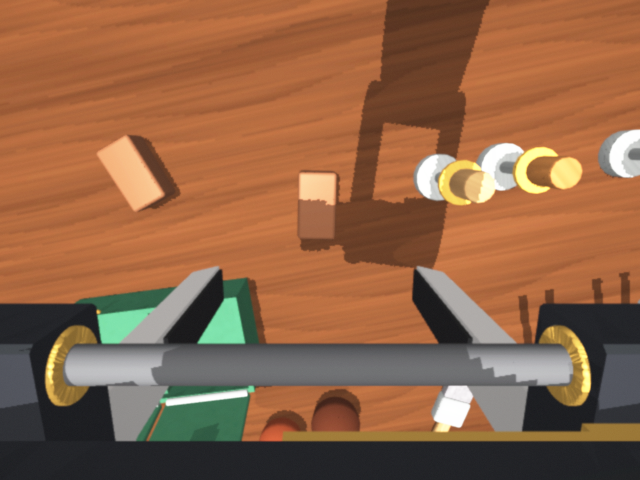

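The wrist view shows the clay at pixel (318,205). That puts it at (0.423, -0.051), which agrees with the top view.

```bash
python3 -m inch '[0,0,0,0.2,0,5,60,0,0,0,0.2,0,10,60,0,0,0,0.2,0,15,60,0,0,0,0.2,0,20,60,0,0,0,0.2,0,25,60,0,0,0,0.2,0,28,60,0,0,0,0.2,0,29.7,60,0,0,0,0.2,0,29.7,60,0,0,0,0.2,0,29.7,160,0,0,0,0.2,0,29.7,160,0,0,0,0.2,0,29.7,160,0,0,0,0.2,0,29.7,160,0,0,0,0.2,0,29.7,160,0,0,0,0.2,0,29.7,160,0,0,0,0.2,0,25,160,0,0,0,0.2,0,20,160,0,0,0,0.2,0,15,160]' 20
python3 -c "
from h import *
st();rel([.5605,-.226,.16],88.2)"
```

```text
t: 4.7
tcp_pos: [0.4216, -0.049, 0.1561]
tcp_rot: [[-0.981, 0.196, -0.003], [0.196, 0.981, 0.001], [0.003, 0.001, -1.0]]
contact_force: [1.4, -1.2, -2.3]
opening: 0.045
grip_force: 19.9
t 4.7 tcp [ 0.4216 -0.049   0.1561] F [ 1.43 -1.21 -2.31] op 0.045 g 19.9 tilt [ 0.003  0.001 -1.   ]
az -0.166 d -17.08 -14.63 -0.45
```

```bash
python3 -m inch '[0,0,-0.04,-4.3,-3.7,-0.5,160,0,0,-0.08,-8.6,-7.4,-0.5,160,0,0,-0.12,-12.9,-11,-0.5,160,0,0,-0.166,-17.1,-14.6,-0.5,160,0,0,-0.166,-17.1,-14.6,-0.5,160,0,0,-0.166,-17.1,-14.6,-0.5,160]'
python3 - <<'E'
from m import *
st();w=shot('wrist');save(w,'w2.png')
c=np.array([.5595,-.281]);y=np.array([.031,.9995]);x=np.array([.9995,-.031])
for a,b in((-.0625,.114),(-.0625,-.114),(.0625,.114),(-.0565,.003),(-.0565,-.003),(.0565,.003)): print(px(w,[*(c+a*x+b*y),.07]).round())
E
```

```text
t: 5.3
tcp_pos: [0.5633, -0.2292, 0.1594]
tcp_rot: [[-0.999, 0.034, 0.0], [0.034, 0.999, -0.0], [-0.0, -0.0, -1.0]]
contact_force: [-0.2, 0.1, -2.2]
opening: 0.0451
grip_force: 19.9
t 5.3 tcp [ 0.5633 -0.2292  0.1594] F [-0.18  0.09 -2.21] op 0.0451 g 19.9 tilt [-0. -0. -1.]
[407. 151.]
[ 74. 152.]
[399. 320.]
[245. 161.]
[237. 161.]
[252. 313.]
```

View pics/w2.png

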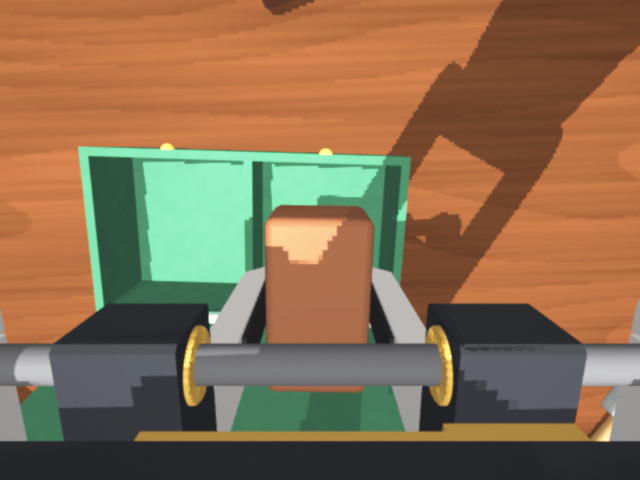

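The box's front corners are at (410,157) and (80,149), close to where I predicted them. I'll refit the box pose from these.

```bash
python3 - <<'E'
from m import *
st();w=shot('wrist')
a=pt(w,410,157,.07)[:2];b=pt(w,80,149,.07)[:2];d=(a-b)/np.linalg.norm(a-b);n=np.array([d[1],-d[0]])
print(a,b,np.linalg.norm(a-b),np.degrees(np.arctan2(d[1],d[0])))
c=(a+b)/2+n*.0625;print('c',c,'L',c+d*.0555,'R',c-d*.0555,'hingeL',c+d*.0555+n*.0625,n,d)
rel([*(c+d*.0555),.016],np.degrees(np.arctan2(d[1],d[0])))
E
```

```text
t 5.35 tcp [ 0.5619 -0.2271  0.1591] F [-0.42  0.06 -2.93] op 0.0448 g 19.9 tilt [ 0.002  0.002 -1.   ]
[ 0.50298075 -0.16086179] [ 0.4900987  -0.38637967] 0.2258855054688118 86.73069880790662
c [ 0.55893801 -0.27718505] L [ 0.56210312 -0.22177538] R [ 0.55577289 -0.33259473] hingeL [ 0.6245014 -0.2253397] [ 0.99837252 -0.05702911] [0.05702911 0.99837252]
az 0.025 d -0.11 0.38 14.31
```

```bash
python3 -m inch '[0,0,0.025,0,0.3,3,160,0,0,0.025,0,0.3,6,160,0,0,0.025,0,0.3,9,160,0,0,0.025,0,0.3,12,160,0,0,0.025,0,0.3,13.5,160,0,0,0.025,0,0.3,14.3,160,0,0,0.025,0,0.3,14.4,160,0,0,0.025,0,0.3,14.4,92,0,0,0.025,0,0.3,14.4,92,0,0,0.025,0,0.3,14.4,92,0,0,0.025,0,0.3,14.4,92,0,0,0.025,0,0.3,10,92,0,0,0.025,0,0.3,5,92,0,0,0.025,0,0.3,0,92]'
python3 -c "
from h import *
st();rel([.346,-.25,.25],106.5)"
```

```text
t: 6.8
tcp_pos: [0.5618, -0.2229, 0.1617]
tcp_rot: [[-0.998, 0.056, -0.001], [0.056, 0.998, 0.001], [0.001, 0.001, -1.0]]
contact_force: [1.0, -1.1, -0.3]
opening: 0.0603
grip_force: 0.0
t 6.8 tcp [ 0.5618 -0.2229  0.1617] F [ 0.97 -1.09 -0.34] op 0.0603 g 0.0 tilt [ 0.001  0.001 -1.   ]
az -0.344 d 21.40 -3.90 -8.81
```

```bash
python3 -m inch '[0,0,-0.1,5,-1,-5,60,0,0,-0.2,10,-2,-8.8,60,0,0,-0.3,15,-3,-8.8,60,0,0,-0.344,20,-3.9,-8.8,60,0,0,-0.344,21.4,-3.9,-8.8,60,0,0,-0.344,21.4,-3.9,-8.8,60,0,0,-0.344,21.4,-3.9,-8.8,60]'
python3 - <<'E'
from m import *
st();w=shot('wrist')
for c in clay(w): print(c)
print('box',pt(w,0,0,.07))
E
```

```text
t: 7.5
tcp_pos: [0.3463, -0.2506, 0.2492]
tcp_rot: [[-0.959, -0.282, 0.002], [-0.282, 0.959, -0.001], [-0.001, -0.002, -1.0]]
contact_force: [0.2, -0.1, 0.5]
opening: 0.0718
grip_force: 0.0
t 7.5 tcp [ 0.3463 -0.2506  0.2492] F [ 0.23 -0.05  0.54] op 0.0718 g 0.0 tilt [-0.001 -0.002 -1.   ]
(0.85, [259, 386, 54, 48], [[537.0, -247.0], [603.0, -251.0], [606.0, -202.0], [540.0, -198.0]], [571.0, -225.0], [49.0, 67.0], 86.5)
(0.58, [293, 170, 44, 80], [[298.0, -245.0], [311.0, -288.0], [388.0, -264.0], [375.0, -221.0]], [343.0, -255.0], [80.0, 45.0], 16.9)
box [ 0.24137928 -0.55908397  0.07      ]
```

```bash
python3 -m inch '[0,0,0,0.4,-0.35,5,60,0,0,0,0.4,-0.35,10,60,0,0,0,0.4,-0.35,15,60,0,0,0,0.4,-0.35,20,60,0,0,0,0.4,-0.35,23,60,0,0,0,0.4,-0.35,24.1,60,0,0,0,0.4,-0.35,24.1,60,0,0,0,0.4,-0.35,24.1,160,0,0,0,0.4,-0.35,24.1,160,0,0,0,0.4,-0.35,24.1,160,0,0,0,0.4,-0.35,24.1,160,0,0,0,0.4,-0.35,24.1,160,0,0,0,0.4,-0.35,20,160,0,0,0,0.4,-0.35,15,160,0,0,0,0.4,-0.35,10,160]' 20
python3 -c "
from h import *
st();rel([.5558,-.3335,.16],86.7)"
```

```text
t: 9.1
tcp_pos: [0.3424, -0.2535, 0.149]
tcp_rot: [[-0.959, -0.284, -0.002], [-0.284, 0.959, 0.002], [0.001, 0.003, -1.0]]
contact_force: [1.1, -1.1, -3.1]
opening: 0.0449
grip_force: 20.0
t 9.1 tcp [ 0.3424 -0.2535  0.149 ] F [ 1.14 -1.06 -3.07] op 0.0449 g 20.0 tilt [ 0.001  0.003 -1.   ]
az 0.346 d -18.18 -13.73 -1.16
```

```bash
python3 -m inch '[0,0,0.08,-3.6,-2.7,-1.2,160,0,0,0.16,-7.2,-5.4,-1.2,160,0,0,0.25,-11,-8.2,-1.2,160,0,0,0.346,-14.6,-11,-1.2,160,0,0,0.346,-18.2,-13.7,-1.2,160,0,0,0.346,-18.2,-13.7,-1.2,160,0,0,0.346,-18.2,-13.7,-1.2,160,0,0,0.346,-18.2,-13.7,-1.2,160]'
python3 -c "
from h import *
st();rel([.5558,-.3335,.016],86.7)"
```

```text
t: 9.9
tcp_pos: [0.5556, -0.3335, 0.1597]
tcp_rot: [[-0.998, 0.058, -0.002], [0.058, 0.998, 0.001], [0.002, 0.001, -1.0]]
contact_force: [-0.5, -0.5, -2.9]
opening: 0.0448
grip_force: 20.0
t 9.9 tcp [ 0.5556 -0.3335  0.1597] F [-0.53 -0.54 -2.93] op 0.0448 g 20.0 tilt [ 0.002  0.001 -1.   ]
az -0.000 d -0.05 -0.01 14.37
```

```bash
python3 -m inch '[0,0,0,0,0,3,160,0,0,0,0,0,6,160,0,0,0,0,0,9,160,0,0,0,0,0,12,160,0,0,0,0,0,13.5,160,0,0,0,0,0,14.3,160,0,0,0,0,0,14.4,160,0,0,0,0,0,14.4,92,0,0,0,0,0,14.4,92,0,0,0,0,0,14.4,92,0,0,0,0,0,14.4,92,0,0,0,0,0,10,92,0,0,0,0,0,5,92,0,0,0,0,0,0,92,0,0,0,0,0,-5,255,0,0,0,0,0,-10,255,0,0,0,0,0,-15,255]'
python3 - <<'E'
from m import *
st();w=shot('wrist');save(w,'w3.png');t=shot('top')
for q in(w,t):
  for l in('cover_0','cover_0_pad','ocarina_a'):
    for r in eyes.look_for(l,q)[:3]:
        e=np.array(r['extent'])*[640,480,640,480];print(l,round(r['score'],2),e.round().astype(int))
for c in clay(t): print(c)
E
```

```text
t: 11.6
tcp_pos: [0.5569, -0.334, 0.3132]
tcp_rot: [[-0.998, 0.058, 0.001], [0.058, 0.998, -0.001], [-0.001, -0.001, -1.0]]
contact_force: [0.6, -0.7, 0.0]
opening: 0.0392
grip_force: 0.0
t 11.6 tcp [ 0.5569 -0.334   0.3132] F [ 0.6  -0.7   0.01] op 0.0392 g 0.0 tilt [-0.001 -0.001 -1.   ]
cover_0 0.88 [268 262 102  75]
cover_0 0.63 [367 258 119  64]
cover_0 0.31 [573 274  67 120]
cover_0_pad 0.9 [369 259 115  58]
ocarina_a 0.85 [493 294  55  32]
cover_0 0.74 [390 186  54  26]
cover_0 0.64 [436 190  41  23]
cover_0 0.64 [232 284  24  20]
cover_0_pad 0.72 [389 185  55  29]
ocarina_a 0.98 [368 149  27  29]
ocarina_a 0.86 [333 161  32  25]
(0.81, [397, 223, 17, 30], [[519.0, -243.0], [603.0, -246.0], [604.0, -197.0], [521.0, -194.0]], [562.0, -220.0], [49.0, 83.0], 87.8)
(0.62, [442, 218, 15, 26], [[534.0, -340.0], [598.0, -343.0], [600.0, -309.0], [535.0, -306.0]], [567.0, -325.0], [34.0, 64.0], 87.5)
```

View pics/w3.png

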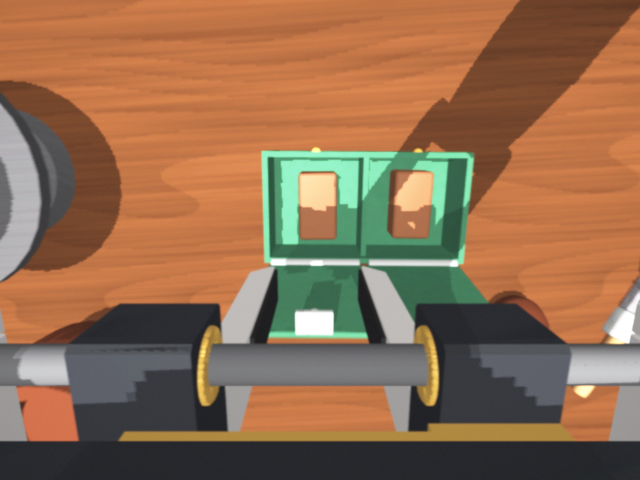

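Both clay blocks lie in their compartments, at about (318,205) and (411,205). Next I go behind the right cover.

```bash
python3 -m inch '[0,0,0,-4,0,0,255,0,0,0,-8,0,0,255,0,0,0,-12.1,0,0,255,0,0,0,-12.1,0,0,255,0,0,0,-12.1,0,5,255,0,0,0,-12.1,0,10,255,0,0,0,-12.1,0,14.3,255,0,0,0,-12.1,0,14.3,255,0,0,0,-12.1,0,14.3,255]'
python3 -c "
from h import *
st();o=telemetry.get_obs();n=np.array([.9984,-.057]);d=np.array([.057,.9984]);h=np.array([.618,-.337]);v=o['tcp_pos'][:2]-h;print('h,y',v@n,v@d)"
```

```text
t: 12.95
tcp_pos: [0.6767, -0.341, 0.1665]
tcp_rot: [[-0.998, 0.058, -0.003], [0.058, 0.998, 0.002], [0.003, 0.001, -1.0]]
contact_force: [0.4, -0.5, -0.1]
opening: 0.0007
grip_force: 0.0
t 12.95 tcp [ 0.6767 -0.341   0.1665] F [ 0.43 -0.48 -0.12] op 0.0007 g 0.0 tilt [ 0.003  0.001 -1.   ]
h,y 0.05882487850258249 -0.0006006478402874383
```

```bash
python3 -m inch '[0,0,0,1.7,0,0.2,255,0,0,0,3.4,0,0.3,255,0,0,0,4.4,0,0.2,255,0,0,0,5.3,0,0.2,255,0,0,0,6.7,0,0.3,255,0,0,0,8.1,0,0.6,255,0,0,0,9.4,0,1.2,255,0,0,0,10.6,0,1.9,255,0,0,0,11.7,0,2.8,255,0,0,0,12.7,0,3.8,255,0,0,0,13.4,0,5,255,0,0,0,14.1,0,6.3,255,0,0,0,14.5,0,7.2,255,0,0,0,14.8,0,8.1,255,0,0,0,15.2,0,8.7,255,0,0,0,15.2,0,8.7,255]'
python3 -c "
from h import *
st();save(shot('side'),'s1.png')"
```

```text
t: 14.55
tcp_pos: [0.526, -0.3323, 0.0799]
tcp_rot: [[-0.998, 0.058, -0.0], [0.058, 0.998, 0.0], [0.0, 0.0, -1.0]]
contact_force: [0.6, -0.1, -0.3]
opening: 0.0004
grip_force: 0.0
t 14.55 tcp [ 0.526  -0.3323  0.0799] F [ 0.58 -0.08 -0.27] op 0.0004 g 0.0 tilt [ 0.  0. -1.]
```

View pics/s1.png

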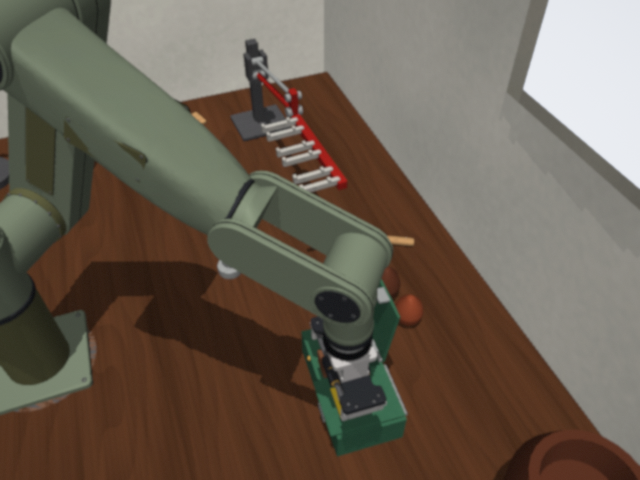

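The right cover is down under the gripper, around pixel (360,400). Now I press it.

```bash
python3 -m inch '[0,0,0,0.1,0,0.2,255,0,0,0,0.2,0,0.4,255,0,0,0,0.3,0,0.5,255,0,0,0,0.3,0,0.6,255]'; python3 -m inch '[0,0,0,0,0,0.15,255,0,0,0,0,0,0.3,255,0,0,0,0,0,0.3,255]'
```

```text
t: 15.0
tcp_pos: [0.5243, -0.3326, 0.0756]
tcp_rot: [[-0.998, 0.058, 0.003], [0.058, 0.998, -0.001], [-0.003, -0.001, -1.0]]
contact_force: [1.7, 1.1, 7.1]
opening: 0.0002
grip_force: 3.4
t: 15.3
tcp_pos: [0.5243, -0.3326, 0.0744]
tcp_rot: [[-0.998, 0.058, 0.002], [0.058, 0.998, -0.001], [-0.002, -0.001, -1.0]]
contact_force: [-1.6, 4.7, 12.2]
opening: 0.0005
grip_force: 6.5
```

```bash
python3 -m inch '[0,0,0,0,0,0.2,255,0,0,0,0,0,0.4,255,0,0,0,0,0,0.4,255]'; python3 -m inch '[0,0,0,0,0,-2,255,0,0,0,0,0,-6,255,0,0,0,0,0,-11,255,0,0,0,0,0,-16,255,0,0,0,0,0,-21,255,0,0,0,0,0,-22,255]'
python3 -c "
from h import *
st();save(shot('wrist'),'w4.png')
n=np.array([.9984,-.057]);d=np.array([.057,.9984]);X=np.array([.618,-.337])+.111*d+.06*n;rel([*X,.3],86.7);print(X)"
```

```text
t: 15.6
tcp_pos: [0.5244, -0.3327, 0.0725]
tcp_rot: [[-0.998, 0.057, 0.002], [0.057, 0.998, -0.001], [-0.002, -0.001, -1.0]]
contact_force: [-5.3, 6.2, 21.9]
opening: 0.0001
grip_force: 11.4
t: 16.2
tcp_pos: [0.525, -0.3346, 0.2954]
tcp_rot: [[-0.998, 0.058, 0.009], [0.058, 0.998, -0.009], [-0.009, -0.008, -1.0]]
contact_force: [0.1, -0.4, 1.2]
opening: 0.0006
grip_force: 0.0
t 16.2 tcp [ 0.525  -0.3346  0.2954] F [ 0.05 -0.42  1.23] op 0.0006 g 0.0 tilt [-0.009 -0.008 -1.   ]
az -0.000 d -15.32 11.37 -0.57
[ 0.684231  -0.2295976]
```

View pics/w4.png

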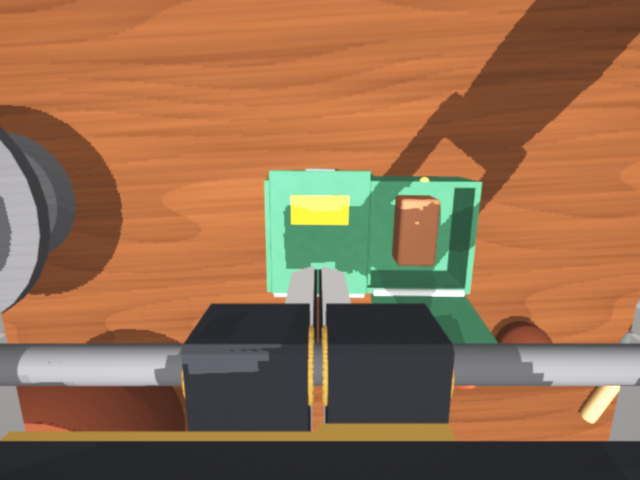

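The right cover is shut, with its yellow pad at (320,210) facing up. Now the left cover.

```bash
python3 -m inch '[0,0,0,-4,3,-0.5,255,0,0,0,-8,6,-0.5,255,0,0,0,-12,9,-0.5,255,0,0,0,-15.3,11.4,-0.5,255,0,0,0,-15.3,11.4,-0.5,255,0,0,0,-15.3,11.4,4,255,0,0,0,-15.3,11.4,8.5,255,0,0,0,-15.3,11.4,12.6,255,0,0,0,-15.3,11.4,12.9,255,0,0,0,-15.3,11.4,12.9,255,0,0,0,-15.3,11.4,12.9,255]'
python3 -c "
from h import *
st();o=telemetry.get_obs();n=np.array([.9984,-.057]);d=np.array([.057,.9984]);h=np.array([.618,-.337])+.111*d;v=o['tcp_pos'][:2]-h;print('h,y',v@n,v@d)"
```

```text
t: 17.35
tcp_pos: [0.6834, -0.2285, 0.161]
tcp_rot: [[-0.998, 0.058, 0.003], [0.058, 0.998, -0.002], [-0.003, -0.002, -1.0]]
contact_force: [0.0, 1.0, 1.3]
opening: 0.0004
grip_force: 0.0
t 17.35 tcp [ 0.6834 -0.2285  0.161 ] F [0.02 0.99 1.26] op 0.0004 g 0.0 tilt [-0.003 -0.002 -1.   ]
h,y 0.05912529164556676 0.0010584687108921094
```

```bash
python3 -m inch '[0,0,0,1.7,0,-0.3,255,0,0,0,3.4,0,-0.2,255,0,0,0,4.4,0,-0.3,255,0,0,0,5.3,0,-0.3,255,0,0,0,6.7,0,-0.2,255,0,0,0,8.1,0,0.1,255,0,0,0,9.4,0,0.7,255,0,0,0,10.6,0,1.4,255,0,0,0,11.7,0,2.3,255,0,0,0,12.7,0,3.3,255,0,0,0,13.4,0,4.5,255,0,0,0,14.1,0,5.8,255,0,0,0,14.5,0,6.7,255,0,0,0,14.8,0,7.6,255,0,0,0,15.3,0,8.2,255,0,0,0,15.4,0,8.4,255,0,0,0,15.4,0,8.6,255,0,0,0,15.4,0,8.8,255,0,0,0,15.4,0,8.8,255]';python3 -m inch '[0,0,0,0,0,0.15,255,0,0,0,0,0,0.3,255,0,0,0,0,0,0.4,255,0,0,0,0,0,0.4,255]'
```

```text
t: 19.25
tcp_pos: [0.5302, -0.2189, 0.0736]
tcp_rot: [[-0.998, 0.058, 0.003], [0.058, 0.998, -0.001], [-0.003, -0.001, -1.0]]
contact_force: [-3.4, 3.1, 15.9]
opening: 0.0003
grip_force: 8.2
t: 19.65
tcp_pos: [0.5302, -0.219, 0.0717]
tcp_rot: [[-0.998, 0.057, 0.002], [0.057, 0.998, -0.001], [-0.002, -0.001, -1.0]]
contact_force: [-6.1, 5.2, 25.9]
opening: 0.0004
grip_force: 13.3
```

```bash
python3 -m inch '[0,0,0,0,0,-3,255,0,0,0,0,0,-8,255,0,0,0,0,0,-13,200,0,0,0,0,0,-18,100,0,0,0,0,0,-22,0,0,0,0,0,0,-24,0,0,0,0,0,0,-24,0]'
python3 - <<'E'
from m import *
st();w=shot('wrist');save(w,'w5.png')
rel([.422,.096,.30],92.5)
E
```

```text
t: 20.35
tcp_pos: [0.5301, -0.2195, 0.3104]
tcp_rot: [[-0.998, 0.058, 0.006], [0.058, 0.998, -0.004], [-0.006, -0.004, -1.0]]
contact_force: [-0.1, -0.9, -0.7]
opening: 0.037
grip_force: 0.0
t 20.35 tcp [ 0.5301 -0.2195  0.3104] F [-0.13 -0.93 -0.71] op 0.037 g 0.0 tilt [-0.006 -0.004 -1.   ]
az -0.101 d 12.50 30.81 0.67
```

View pics/w5.png

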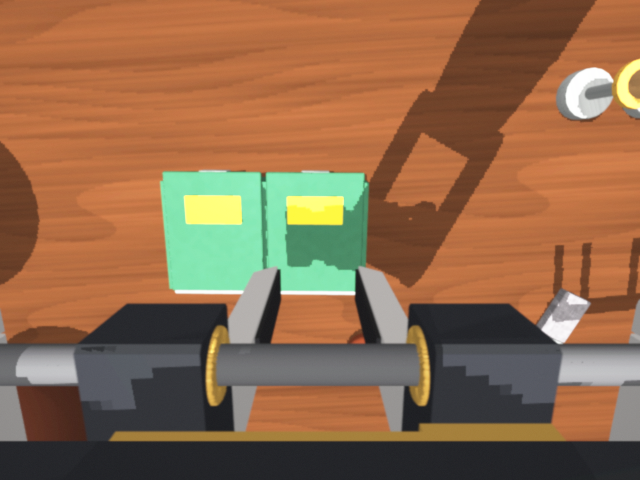

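Both covers are shut, with their pads at (213,210) and (315,210) facing up. On to the rammers.

```bash
python3 -m inch '[0,0,-0.05,2,4.5,0.5,0,0,0,-0.1,4,9,0.5,0,0,0,-0.1,6,13.5,0.5,0,0,0,-0.1,8,18,0.5,0,0,0,-0.1,10,22.5,0.5,0,0,0,-0.1,12,27,0.5,0,0,0,-0.1,12.5,30.8,0.5,0,0,0,-0.1,12.5,30.8,0.5,0,0,0,-0.1,12.5,30.8,0.5,0]'
python3 - <<'E'
from m import *
st();w=shot('wrist');save(w,'w6.png')
for r in eyes.silhouettes('rammer_a',w)[:4]: print(round(r['score'],2),np.array(r['extent'])*[640,480,640,480])
for X in((.422,.096),(.425,.172),(.44,.318)): print(px(w,[*X,.138]).round(),px(w,[*X,0]).round())
E
```

```text
t: 21.3
tcp_pos: [0.4203, 0.0965, 0.2989]
tcp_rot: [[-0.999, -0.045, -0.005], [-0.045, 0.999, -0.001], [0.005, -0.001, -1.0]]
contact_force: [-0.7, 0.1, -0.3]
opening: 0.094
grip_force: 0.0
t 21.3 tcp [0.4203 0.0965 0.2989] F [-0.7   0.07 -0.3 ] op 0.094 g 0.0 tilt [ 0.005 -0.001 -1.   ]
0.77 [477.888 205.584 102.08   64.608]
0.74 [298.304 184.32   44.288  57.216]
0.73 [360.512 192.     60.992  56.88 ]
[316. 227.] [317. 205.]
[400. 233.] [377. 210.]
[556. 256.] [490. 227.]
```

View pics/w6.png

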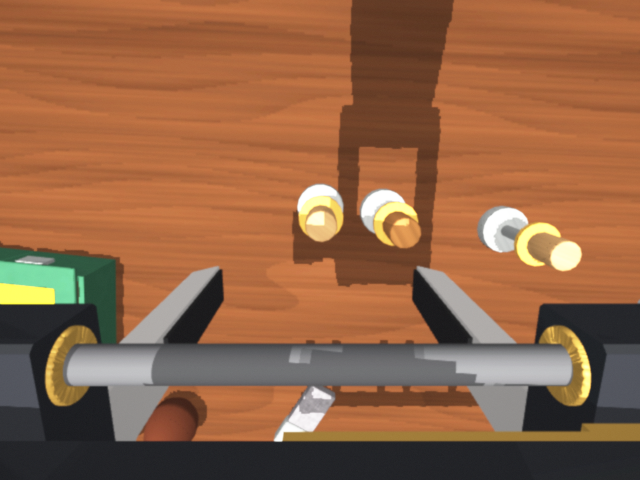

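The knob tops show at about (321,229), (404,233) and (565,255), close to my predictions.

```bash
python3 - <<'E'
from m import *
st();w=shot('wrist')
for a,b in(((321,229),(320,206)),((404,233),(383,211)),((565,255),(503,229))): print(pt(w,*a,.138).round(4),pt(w,*b,.022).round(4))
E
```

```text
t 21.4 tcp [0.4212 0.0953 0.2998] F [ 0.44 -0.74  0.47] op 0.0937 g 0.0 tilt [ 0.003 -0.001 -1.   ]
[0.4254 0.0991 0.138 ] [0.4213 0.0986 0.022 ]
[0.4261 0.175  0.138 ] [0.4242 0.1749 0.022 ]
[0.4407 0.3255 0.138 ] [0.4404 0.3229 0.022 ]
```

```bash
python3 -m inch '[0,0,0,-0.2,0.3,4,120,0,0,0,-0.2,0.3,8,120,0,0,0,-0.2,0.3,8.5,120,0,0,0,-0.2,0.3,12,120,0,0,0,-0.2,0.3,16,120,0,0,0,-0.2,0.3,19,120,0,0,0,-0.2,0.3,20.2,120,0,0,0,-0.2,0.3,20.2,120,0,0,0,-0.2,0.3,20.2,220,0,0,0,-0.2,0.3,20.2,220,0,0,0,-0.2,0.3,20.2,220,0,0,0,-0.2,0.3,20.2,220,0,0,0,-0.2,0.3,20.2,220]' 40
python3 -c "
from h import *
st()"
```

```text
t: 22.75
tcp_pos: [0.4253, 0.0996, 0.1012]
tcp_rot: [[-0.999, -0.042, 0.004], [-0.042, 0.999, 0.0], [-0.004, 0.0, -1.0]]
contact_force: [-0.5, 1.4, 6.3]
opening: 0.0292
grip_force: 40.0
t 22.75 tcp [0.4253 0.0996 0.1012] F [-0.51  1.38  6.31] op 0.0292 g 40.0 tilt [-0.004  0.    -1.   ]
```

```bash
python3 -m inch '[0,0,0,0,0,-3,220,0,0,0,0,0,-7,220,0,0,0,0,0,-11,220,0,0,0,0,0,-15,220,0,0,0,0,0,-16.2,220,0,0,0,0,0,-16.2,220,0,0,0,0,0,-16.2,220]'
python3 - <<'E'
from m import *
st();rel([.52,.0855,.26],92.5)
w=shot('wrist');save(w,'w7.png')
for s in((.6225,.0865),(.6165,.1845),(.614,.285)):
    for e in(-.013,.013): print(px(w,[s[0]-.034-.04*e,s[1]+e-.0015,.225]).round(), end=' ')
E
```

```text
t: 23.45
tcp_pos: [0.422, 0.0992, 0.2589]
tcp_rot: [[-0.999, -0.042, -0.004], [-0.042, 0.999, -0.0], [0.004, -0.0, -1.0]]
contact_force: [0.2, 0.6, -3.5]
opening: 0.0293
grip_force: 40.0
t 23.45 tcp [0.422  0.0992 0.2589] F [ 0.21  0.61 -3.52] op 0.0293 g 40.0 tilt [ 0.004 -0.    -1.   ]
az -0.001 d -9.73 -1.79 -0.15
[266. 500.] [304. 500.] [411. 498.] [449. 498.] [559. 500.] [597. 500.]
```

View pics/w7.png

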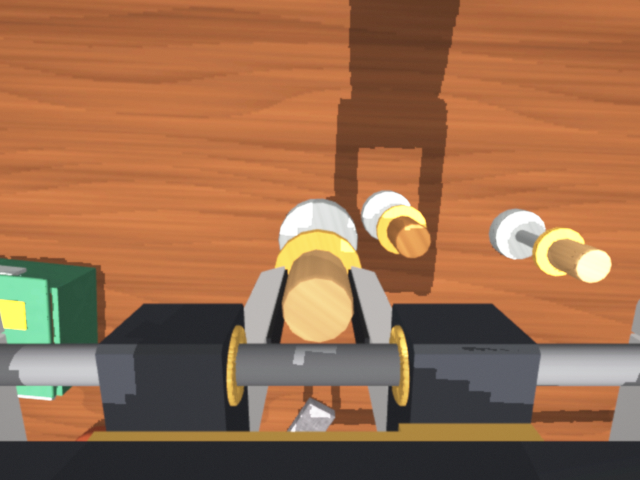

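The rammer is held well, but the wrist view doesn't show the forks. I'll take the forks from an enlarged crop of the first top picture.

```bash
python3 -c "
import cv2
t=cv2.imread('pics/top0.png')[165:225,145:297]
cv2.imwrite('pics/c1.png',cv2.resize(t,None,fx=5,fy=5,interpolation=cv2.INTER_CUBIC))"
```

```text
(no output)
```

View pics/c1.png

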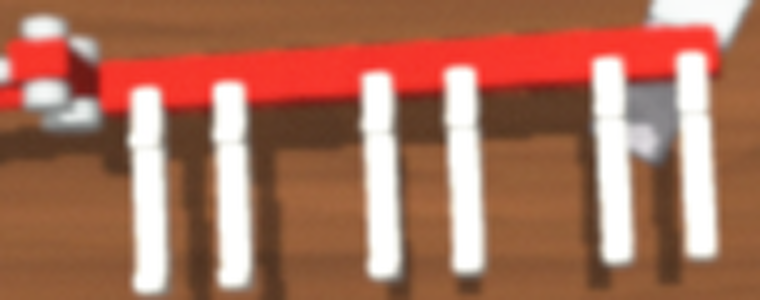

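The crop shows the tine ends of fork0 at (149,292) and (235,288), fork1 at (385,278) and (467,272), and fork2 at (617,263) and (702,258). The rear stops are about 29 px behind them, which matches the given 62 mm.

```bash
python3 - <<'E'
from m import *
t=shot('top')
f=lambda x,y:(145+(x-2)/5,165+(y-2)/5)
for n,tip,st_ in(('f0',(192,290),(189.5,143)),('f1',(426,275),(421,128)),('f2',(659.5,260.5),(652.5,114))):
    a=pt(t,*f(*tip),.224)[:2];b=pt(t,*f(*st_),.231)[:2];v=(b-a)
    print(n,a.round(4),b.round(4),'len',np.linalg.norm(v).round(4),'seat',(a+v/np.linalg.norm(v)*.034).round(4),'mean',(a+v*34/62).round(4),np.degrees(np.arctan2(v[1],v[0])).round(1))
E
```

```text
f0 [0.5769 0.2836] [0.6395 0.2838] len 0.0627 seat [0.6109 0.2837] mean [0.6112 0.2837] 0.1
f1 [0.5815 0.1833] [0.6442 0.1844] len 0.0627 seat [0.6155 0.1839] mean [0.6159 0.1839] 1.0
f2 [0.5859 0.0832] [0.6484 0.0851] len 0.0625 seat [0.6199 0.0842] mean [0.6202 0.0842] 1.8
```

```bash
python3 - <<'E'
from m import *
w=shot('wrist');o=telemetry.get_obs();R=np.array(o['tcp_rot'])
for h in(.037,.040):
  for dx in(-.003,0,.003): print(h,dx,px(w,np.array(o['tcp_pos'])+R@[dx,0,-h]).round(1))
g=w['frame'].astype(int)
for y in range(270,345,5): print(y,g[y,319].tolist(),end=' ')
rel([.52,.080,.261],92.6)
E
python3 -m inch '[0,0,0,-3,-0.6,-0.1,220,0,0,0,-6,-1.2,-0.1,220,0,0,0,-9.7,-2.3,-0.1,220,0,0,0,-9.7,-2.3,-0.1,220,0,0,0,-9.7,-2.3,-0.1,220,0,0,0,-9.7,-2.3,-0.1,220]'
python3 -c "
from h import *
st();rel([.620,.0842,.261],92.6)"
```

```text
0.037 -0.003 [315.7 326.8]
0.037 0 [315.7 319.9]
0.037 0.003 [315.7 313. ]
0.04 -0.003 [315.6 330.3]
0.04 0 [315.6 323.3]
0.04 0.003 [315.6 316.2]
270 [181, 138, 91] 275 [192, 146, 97] 280 [243, 206, 139] 285 [245, 211, 142] 290 [247, 216, 147] 295 [246, 214, 145] 300 [248, 218, 149] 305 [246, 213, 143] 310 [244, 208, 139] 315 [245, 210, 141] 320 [242, 204, 136] 325 [242, 205, 137] 330 [241, 201, 135] 335 [241, 202, 135] 340 [240, 199, 134] az -0.003 d -9.73 -2.34 -0.31
t: 24.2
tcp_pos: [0.5201, 0.0806, 0.2609]
tcp_rot: [[-0.999, -0.042, -0.003], [-0.042, 0.999, 0.0], [0.003, 0.0, -1.0]]
contact_force: [-0.5, -0.3, -3.6]
opening: 0.0294
grip_force: 40.0
t 24.2 tcp [0.5201 0.0806 0.2609] F [-0.54 -0.27 -3.62] op 0.0294 g 40.0 tilt [ 0.003  0.    -1.   ]
az -0.003 d -9.99 -0.06 -0.04
```

```bash
python3 -m inch '[0,0,0,-1.5,0,0,220,0,0,0,-3,0,0,220,0,0,0,-4.5,0,0,220,0,0,0,-6,0,0,220,0,0,0,-7.5,0,0,220,0,0,0,-9,0,0,220,0,0,0,-10,0,0,220,0,0,0,-10.4,0,0,220,0,0,0,-10.4,0,0,220,0,0,0,-10.4,0,0,220]'
python3 - <<'E'
from m import *
st();s=shot('side');t=shot('top')
a=cv2.resize(s['frame'][90:240,220:370],None,fx=4,fy=4,interpolation=2)[:,:,::-1]
cv2.imwrite('pics/c2.png',a)
E
```

```text
t: 25.2
tcp_pos: [0.6246, 0.0849, 0.2624]
tcp_rot: [[-0.999, -0.042, -0.001], [-0.042, 0.999, -0.0], [0.001, 0.0, -1.0]]
contact_force: [0.3, 0.2, -3.7]
opening: 0.0295
grip_force: 40.0
t 25.2 tcp [0.6246 0.0849 0.2624] F [ 0.25  0.16 -3.66] op 0.0295 g 40.0 tilt [ 0.001  0.    -1.   ]
```

View pics/c2.png

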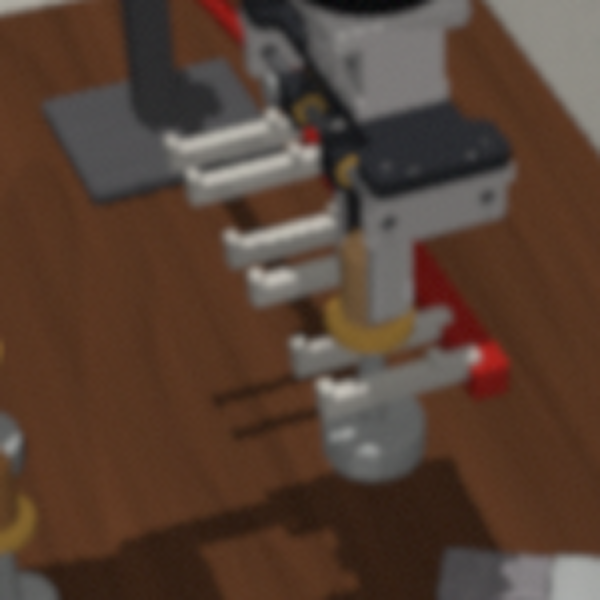

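The stem is between fork2's tines, with the collar at (370,325) centred between the stops. Now I lower it slowly.

```bash
python3 -m inch '[0,0,0,0,0,0.3,220,0,0,0,0,0,0.6,220,0,0,0,0,0,0.9,220,0,0,0,0,0,1.2,220,0,0,0,0,0,1.5,220,0,0,0,0,0,1.7,220,0,0,0,0,0,1.9,220,0,0,0,0,0,2.1,220,0,0,0,0,0,2.1,220,0,0,0,0,0,2.1,220]'
python3 -m inch '[0,0,0,0,0,0.2,220,0,0,0,0,0,0.4,220,0,0,0,0,0,0.6,220,0,0,0,0,0,0.8,220,0,0,0,0,0,1.0,220,0,0,0,0,0,1.0,220,0,0,0,0,0,1.0,220,0,0,0,0,0,1.0,220]'
python3 -m inch '[0,0,0,0,0,0.2,220,0,0,0,0,0,0.4,220,0,0,0,0,0,0.6,220,0,0,0,0,0,0.8,220,0,0,0,0,0,0.8,220,0,0,0,0,0,0.8,220,0,0,0,0,0,0.8,220]'
```

```text
t: 26.3
tcp_pos: [0.6253, 0.0849, 0.2415]
tcp_rot: [[-0.999, -0.042, -0.0], [-0.042, 0.999, 0.0], [0.0, 0.0, -1.0]]
contact_force: [0.7, -0.4, -3.5]
opening: 0.0291
grip_force: 40.0
t: 27.1
tcp_pos: [0.6256, 0.0848, 0.2317]
tcp_rot: [[-0.999, -0.042, 0.001], [-0.042, 0.999, 0.0], [-0.001, 0.0, -1.0]]
contact_force: [1.5, 0.1, -1.4]
opening: 0.0296
grip_force: 40.0
t: 27.8
tcp_pos: [0.6256, 0.0849, 0.2237]
tcp_rot: [[-0.999, -0.042, 0.001], [-0.042, 0.999, 0.0], [-0.001, 0.0, -1.0]]
contact_force: [0.8, -0.5, -0.2]
opening: 0.0295
grip_force: 40.0
```

```bash
python3 -m inch '[0,0,0,0,0,0.1,220,0,0,0,0,0,0.15,220,0,0,0,0,0,0.15,220,0,0,0,0,0,0.15,220]' | sed -n '2p;4p'; for i in 1 2 3; do python3 -m inch '[0,0,0,0,0,0,220]' | grep contact; done
```

```text
tcp_pos: [0.6255, 0.0848, 0.2221]
contact_force: [1.9, -0.4, -0.7]
contact_force: [1.6, 0.8, -0.8]
contact_force: [2.3, 1.9, -0.6]
contact_force: [2.0, 0.0, 0.3]
```

```bash
python3 -m inch '[0,0,0,0,0,0.1,220,0,0,0,0,0,0.2,220,0,0,0,0,0,0.25,220,0,0,0,0,0,0.25,220]' | sed -n '2p;4p'; for i in 1 2 3 4 5; do python3 -m inch '[0,0,0,0,0,0,220]' | grep contact; done
```

```text
tcp_pos: [0.6255, 0.0848, 0.2194]
contact_force: [1.8, 0.6, 0.2]
contact_force: [2.9, 0.4, -0.2]
contact_force: [1.7, -0.2, -0.3]
contact_force: [2.0, 0.2, 1.0]
contact_force: [1.4, -0.0, -0.1]
contact_force: [2.2, 0.3, 0.2]
```

```bash
python3 -m inch '[0,0,0,-0.1,0,0,220,0,0,0,-0.2,0,0,220,0,0,0,-0.2,0,0,220]' | sed -n '2p;4p'; for i in 1 2 3 ; do python3 -m inch '[0,0,0,0,0,0,220]' | grep contact; done
```

```text
tcp_pos: [0.6259, 0.0848, 0.2186]
contact_force: [-2.4, -0.8, 0.3]
contact_force: [-2.0, -0.0, -0.6]
contact_force: [-1.6, -0.4, 0.9]
contact_force: [-2.1, 0.2, -0.6]
```

```bash
python3 -m inch '[0,0,0,0.1,0,0,220,0,0,0,0.1,0,0,220,0,0,0,0.1,0,0,220]' | sed -n '2p;4p'
python3 - <<'E'
from m import *
s=shot('side')
cv2.imwrite('pics/c3.png',cv2.resize(s['frame'][140:225,280:370],None,fx=6,fy=6,interpolation=2)[:,:,::-1])
E
```

```text
tcp_pos: [0.6268, 0.0849, 0.2198]
contact_force: [0.2, 0.0, -0.4]
```

View pics/c3.png

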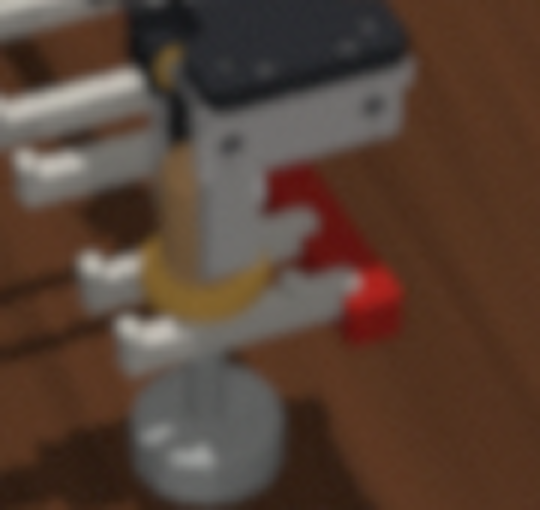

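The collar lies flat between the stops and the force is near zero, so I release it and lift away.

```bash
python3 -m inch '[0,0,0,0,0,0,150,0,0,0,0,0,0,120,0,0,0,0,0,0,120,0,0,0,0,0,0,120,0,0,0,0,0,-2,120,0,0,0,0,0,-5,120,0,0,0,0,0,-9,120,0,0,0,0,0,-11,120,0,0,0,0,0,-11,120]'
python3 - <<'E'
from m import *
st();rel([.425,.175,.33],92.6)
t=shot('top')
for r in eyes.silhouettes('rammer_a',t)[:5]: print(round(r['score'],2),(np.array(r['extent'])*[640,480,640,480]).round(),pt(t,*cen(r['pixels']),.07).round(3))
E
```

```text
t: 31.25
tcp_pos: [0.6285, 0.0849, 0.3344]
tcp_rot: [[-0.999, -0.042, 0.009], [-0.042, 0.999, -0.0], [-0.009, -0.0, -1.0]]
contact_force: [0.5, 0.4, 0.8]
opening: 0.0497
grip_force: 0.0
t 31.25 tcp [0.6285 0.0849 0.3344] F [0.49 0.39 0.76] op 0.0497 g 0.0 tilt [-0.009 -0.    -1.   ]
az -0.003 d 19.95 9.86 0.26
0.84 [267. 189.  14.  32.] [0.644 0.101 0.07 ]
0.77 [163. 280.  34.  22.] [0.439 0.322 0.07 ]
0.48 [389. 204.  46.  64.] [ 0.56  -0.225  0.07 ]
```

```bash
python3 -m inch '[0,0,0,4,2,0.3,120,0,0,0,8,4,0.3,120,0,0,0,12,6,0.3,120,0,0,0,16,8,0.3,120,0,0,0,20.2,9.8,0.3,120,0,0,0,20.2,9.8,0.3,120,0,0,0,20.2,9.8,0.3,120]'
python3 - <<'E'
from m import *
st();w=shot('wrist')
for l in('rammer_b','rammer_b_collar'):
  for r in eyes.silhouettes(l,w)[:3]: print(l,round(r['score'],2),(np.array(r['extent'])*[640,480,640,480]).round())
# knob column profile
g=w['frame'];save(w,'w8.png')
print(px(w,[.422,.175,.138]).round(1),px(w,[.422,.175,.022]).round(1))
rel([.422,.175,.1],92.6)
E
```

```text
t: 32.05
tcp_pos: [0.4192, 0.1743, 0.3247]
tcp_rot: [[-0.999, -0.044, -0.002], [-0.044, 0.999, -0.001], [0.002, -0.001, -1.0]]
contact_force: [-0.2, -0.9, -0.2]
opening: 0.0498
grip_force: 0.0
t 32.05 tcp [0.4192 0.1743 0.3247] F [-0.25 -0.93 -0.19] op 0.0498 g 0.0 tilt [ 0.002 -0.001 -1.   ]
rammer_b 0.8 [221. 384.  34.  46.]
rammer_b 0.58 [409. 198.  76.  60.]
rammer_b 0.56 [298. 184.  44.  57.]
rammer_b_collar 0.71 [294. 182.  52.  56.]
rammer_b_collar 0.56 [  3. 247.  68.  96.]
[317.6 222. ] [317.7 205. ]
az -0.004 d -0.13 0.13 22.55
```

View pics/w8.png

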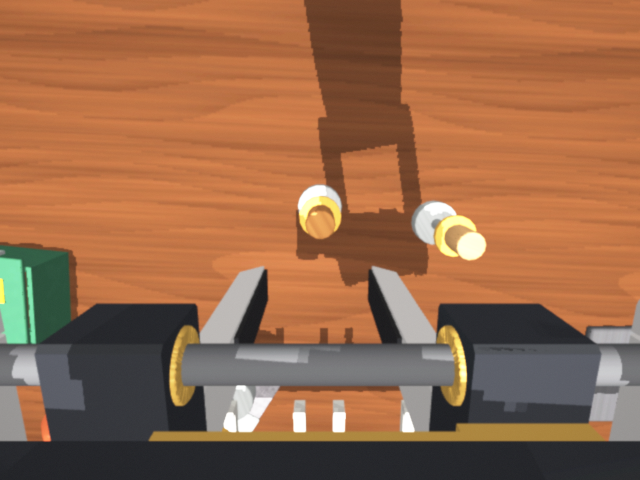

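B's knob top is at (319,224) and its foot at (320,206), within 1–2 mm of the estimate. Now I grasp it.

```bash
python3 -m inch '[0,0,0,-0.1,0.2,5,120,0,0,0,-0.1,0.2,10,120,0,0,0,-0.1,0.2,15,120,0,0,0,-0.1,0.2,19,120,0,0,0,-0.1,0.2,21.5,120,0,0,0,-0.1,0.2,22.5,120,0,0,0,-0.1,0.2,22.5,120,0,0,0,-0.1,0.2,22.5,220,0,0,0,-0.1,0.2,22.5,220,0,0,0,-0.1,0.2,22.5,220,0,0,0,-0.1,0.2,22.5,220,0,0,0,-0.1,0.2,22.5,220]' 40
python3 -m inch '[0,0,0,0,0,-3,220,0,0,0,0,0,-7,220,0,0,0,0,0,-11,220,0,0,0,0,0,-14,220,0,0,0,0,0,-14,220,0,0,0,0,0,-14,220]'
cat > inhand.py <<'E'
from m import *
st();w=shot('wrist');o=telemetry.get_obs();R=np.array(o['tcp_rot'])
hsv=cv2.cvtColor(w['frame'],cv2.COLOR_RGB2HSV)
# profiles for knob disc
for u in (305,319,333): print(u,[(y,hsv[y,u].tolist()) for y in range(252,346,6)])
print([(u,hsv[315,u].tolist()) for u in range(270,370,6)])
print(px(w,np.array(o['tcp_pos'])+R@[0,0,-.038]))
E
python3 inhand.py; python3 -c "
import cv2;i=cv2.cvtColor(cv2.imread('pics/w7.png'),cv2.COLOR_BGR2HSV)
print([(y,i[y,319].tolist()) for y in range(252,350,6)])"
```

```text
t: 33.4
tcp_pos: [0.4229, 0.1768, 0.1031]
tcp_rot: [[-0.999, -0.042, 0.004], [-0.042, 0.999, 0.001], [-0.004, 0.001, -1.0]]
contact_force: [0.5, 1.7, 5.1]
opening: 0.0294
grip_force: 40.0
t: 34.0
tcp_pos: [0.4203, 0.1761, 0.2399]
tcp_rot: [[-0.999, -0.042, -0.002], [-0.042, 0.999, -0.001], [0.002, -0.0, -1.0]]
contact_force: [-0.7, 0.9, -5.6]
opening: 0.0295
grip_force: 40.0
t 34.0 tcp [0.4203 0.1761 0.2399] F [-0.73  0.92 -5.56] op 0.0295 g 40.0 tilt [ 0.002 -0.    -1.   ]
305 [(252, [26, 145, 253]), (258, [26, 147, 252]), (264, [14, 160, 161]), (270, [14, 159, 164]), (276, [14, 161, 165]), (282, [13, 160, 167]), (288, [14, 162, 180]), (294, [16, 151, 238]), (300, [16, 150, 239]), (306, [16, 155, 237]), (312, [16, 155, 234]), (318, [15, 156, 230]), (324, [15, 159, 226]), (330, [14, 159, 223]), (336, [15, 157, 231]), (342, [16, 151, 233])]
319 [(252, [26, 142, 253]), (258, [23, 154, 248]), (264, [14, 160, 145]), (270, [13, 159, 148]), (276, [13, 160, 150]), (282, [14, 160, 153]), (288, [14, 161, 176]), (294, [15, 158, 226]), (300, [15, 156, 232]), (306, [16, 153, 235]), (312, [16, 15
[... 595 characters left out ...]
5, 157, 228]), (300, [15, 157, 229]), (306, [15, 155, 233]), (312, [16, 152, 238]), (318, [16, 155, 236]), (324, [16, 155, 235]), (330, [15, 157, 227]), (336, [15, 159, 221]), (342, [15, 157, 231]), (348, [15, 157, 233]), (354, [0, 8, 32]), (360, [30, 7, 37]), (366, [13, 9, 193])]
[315.35039785 316.95906043]
[(252, [16, 126, 188]), (258, [16, 128, 172]), (264, [16, 125, 177]), (270, [16, 127, 181]), (276, [16, 125, 198]), (282, [20, 109, 244]), (288, [21, 103, 247]), (294, [21, 105, 246]), (300, [21, 101, 248]), (306, [20, 108, 245]), (312, [20, 108, 245]), (318, [19, 110, 243]), (324, [19, 112, 242]), (330, [19, 112, 241]), (336, [19, 112, 241]), (342, [14, 136, 206]), (348, [113, 9, 120])]
```

```bash
python3 -c "
from h import *
rel([.515,.1795,.241],92.6)"
python3 -m inch '[0,0,0,-3,0,0,220,0,0,0,-6,0,0,220,0,0,0,-9.5,0,0,220,0,0,0,-9.5,0,0,220,0,0,0,-9.5,0,0,220,0,0,0,-9.5,0,0,220]'
for i in 1 2 3 4; do python3 -m inch '[0,0,0,0,0,0,220]' | grep contact; done
python3 -c "
from h import *
st();rel([.6135,.184,.241],92.6)"
```

```text
az -0.003 d -9.57 -0.04 -0.29
t: 34.65
tcp_pos: [0.5141, 0.18, 0.2388]
tcp_rot: [[-0.999, -0.042, -0.006], [-0.042, 0.999, -0.001], [0.006, -0.001, -1.0]]
contact_force: [0.1, -0.1, -4.7]
opening: 0.0299
grip_force: 40.0
contact_force: [0.1, 0.8, -4.4]
contact_force: [-1.3, -0.5, -4.4]
contact_force: [0.1, -1.0, -4.3]
contact_force: [-0.1, 0.6, -5.0]
t 35.05 tcp [0.5161 0.1804 0.2418] F [-0.05  0.56 -4.98] op 0.0296 g 40.0 tilt [-0.001  0.    -1.   ]
az -0.003 d -9.75 -0.05 0.09
```

```bash
python3 -m inch '[0,0,0,-1.5,0,0,220,0,0,0,-3,0,0,220,0,0,0,-4.5,0,0,220,0,0,0,-6,0,0,220,0,0,0,-7.5,0,0,220,0,0,0,-9,0,0,220,0,0,0,-9.8,0,0,220,0,0,0,-9.8,0,0,220,0,0,0,-9.8,0,0,220]'
python3 - <<'E'
from m import *
st();s=shot('side');o=telemetry.get_obs()
# verify: predicted pixels vs network's
for l in('rammer_b','fork0'):
  for r in eyes.silhouettes(l,s)[:4]: print(l,round(r['score'],2),(np.array(r['extent'])*[640,480,640,480]).round(), cen(r['pixels']).round())
p=np.array(o['tcp_pos']);print('collar',px(s,p+[.002,0,-.018]),'foot',px(s,p+[.002,0,-.103]))
for z in(.204,): print('seat1',px(s,[.6157,.184,z]),'seat2',px(s,[.62,.0842,z]))
E
```

```text
t: 35.95
tcp_pos: [0.6136, 0.1845, 0.2412]
tcp_rot: [[-0.999, -0.042, -0.001], [-0.042, 0.999, -0.0], [0.001, -0.0, -1.0]]
contact_force: [0.3, 0.1, -4.4]
opening: 0.0296
grip_force: 40.0
t 35.95 tcp [0.6136 0.1845 0.2412] F [ 0.26  0.1  -4.45] op 0.0296 g 40.0 tilt [ 0.001 -0.    -1.   ]
rammer_b 0.89 [300. 163.  27.  60.] [314. 196.]
rammer_b 0.88 [284. 133.  22.  56.] [294. 166.]
rammer_b 0.78 [203. 159.  22.  51.] [212. 187.]
fork0 0.58 [263. 128.  87.  77.] [308. 166.]
collar [293.34487617 153.19299568] foot [294.68103364 182.60891809]
seat1 [293.85467043 160.2361439 ] seat2 [311.07333031 187.34186441]
```

```bash
python3 -m inch '[0,0,0,0,0,0.3,220,0,0,0,0,0,0.6,220,0,0,0,0,0,0.9,220,0,0,0,0,0,1.2,220,0,0,0,0,0,1.4,220,0,0,0,0,0,1.6,220,0,0,0,0,0,1.8,220,0,0,0,0,0,2.0,220,0,0,0,0,0,2.2,220,0,0,0,0,0,2.4,220,0,0,0,0,0,2.4,220,0,0,0,0,0,2.4,220]'|sed -n '2p;4p'
python3 -m inch '[0,0,0,0,0,0.2,220,0,0,0,0,0,0.4,220,0,0,0,0,0,0.6,220,0,0,0,0,0,0.8,220,0,0,0,0,0,1.0,220,0,0,0,0,0,1.2,220,0,0,0,0,0,1.4,220,0,0,0,0,0,1.6,220,0,0,0,0,0,1.6,220,0,0,0,0,0,1.6,220]'|sed -n '2p;4p'
for i in 1 2 3 4; do python3 -m inch '[0,0,0,0,0,0,220]' | sed -n '2p;4p'; done
```

```text
tcp_pos: [0.6141, 0.1844, 0.2174]
contact_force: [-0.6, 0.4, -4.3]
tcp_pos: [0.6144, 0.1845, 0.2017]
contact_force: [0.2, 1.1, -1.4]
tcp_pos: [0.6143, 0.1845, 0.2017]
contact_force: [0.2, -1.2, -2.1]
tcp_pos: [0.6144, 0.1845, 0.2017]
contact_force: [0.9, 0.3, -2.0]
tcp_pos: [0.6143, 0.1845, 0.2016]
contact_force: [1.7, 1.0, -1.8]
tcp_pos: [0.6143, 0.1845, 0.2016]
contact_force: [2.0, 0.5, -2.6]
```

```bash
python3 -m inch '[0,0,0,0,0,0.2,220,0,0,0,0,0,0.4,220,0,0,0,0,0,0.6,220,0,0,0,0,0,0.8,220,0,0,0,0,0,1.0,220,0,0,0,0,0,1.2,220,0,0,0,0,0,1.25,220,0,0,0,0,0,1.25,220,0,0,0,0,0,1.25,220]'|sed -n '2p;4p'
for i in 1 2 3 4 5 6; do python3 -m inch '[0,0,0,0,0,0,220]' | sed -n '4p'; done
```

```text
tcp_pos: [0.6143, 0.1845, 0.1892]
contact_force: [1.7, 1.5, 0.6]
contact_force: [3.3, 0.1, -0.0]
contact_force: [1.3, -0.1, -0.2]
contact_force: [1.3, -0.1, 0.4]
contact_force: [1.9, 0.6, 0.6]
contact_force: [1.8, -0.4, 0.1]
contact_force: [2.2, 1.1, 0.9]
```

```bash
python3 -m inch '[0,0,0,-0.1,0,-0.1,220,0,0,0,-0.1,0,-0.2,220,0,0,0,-0.1,0,-0.2,220,0,0,0,-0.1,0,-0.2,220]'|sed -n '2p;4p'
for i in 1 2 3 4 5 6; do python3 -m inch '[0,0,0,0,0,0,220]' | sed -n '4p'; done
```

```text
tcp_pos: [0.6145, 0.1845, 0.1906]
contact_force: [-0.2, 0.4, -0.2]
contact_force: [-1.4, 1.0, 0.1]
contact_force: [-1.7, 0.4, -0.5]
contact_force: [-1.4, -0.7, -0.3]
contact_force: [-2.8, 0.4, -0.3]
contact_force: [-3.0, 0.2, -0.7]
contact_force: [-2.6, 0.5, -0.1]
```

```bash
python3 -m inch '[0,0,0,0.07,0,0.1,220,0,0,0,0.07,0,0.1,220,0,0,0,0.07,0,0.1,220]'|sed -n '4p'
python3 -m inch '[0,0,0,0,0,0,150,0,0,0,0,0,0,120,0,0,0,0,0,0,120,0,0,0,0,0,0,120,0,0,0,0,0,-2,120,0,0,0,0,0,-6,120,0,0,0,0,0,-10,120,0,0,0,0,0,-14,120,0,0,0,0,0,-14,120]'
python3 - <<'E'
from m import *
st();rel([.4385,.3225,.325],92.6)
s=shot('side')
for r in eyes.silhouettes('rammer_b',s)[:4]: print(round(r['score'],2),(np.array(r['extent'])*[640,480,640,480]).round(), cen(r['pixels']).round())
E
```

```text
contact_force: [-1.6, -0.1, -0.6]
t: 42.4
tcp_pos: [0.6178, 0.185, 0.3387]
tcp_rot: [[-0.999, -0.042, 0.015], [-0.042, 0.999, 0.002], [-0.015, 0.002, -1.0]]
contact_force: [0.5, 0.1, 0.9]
opening: 0.0496
grip_force: 0.0
t 42.4 tcp [0.6178 0.185  0.3387] F [0.51 0.07 0.93] op 0.0496 g 0.0 tilt [-0.015  0.002 -1.   ]
az -0.003 d 17.35 14.50 1.13
0.87 [285. 147.  18.  58.] [295. 177.]
0.78 [201. 159.  24.  51.] [212. 187.]
0.71 [300. 173.  25.  62.] [314. 207.]
0.58 [264. 110.  83. 103.] [307. 170.]
```

```bash
python3 -m inch '[0,0,0,4,3.4,1.1,120,0,0,0,8,6.8,1.1,120,0,0,0,12,10,1.1,120,0,0,0,16,13.4,1.1,120,0,0,0,17.4,14.5,1.1,120,0,0,0,17.4,14.5,1.1,120,0,0,0,17.4,14.5,1.1,120,0,0,0,17.4,14.5,1.1,120]'
python3 - <<'E'
from m import *
st();w=shot('wrist');save(w,'w9.png')
for r in eyes.silhouettes('rammer_a',w)[:3]:
    print(round(r['score'],2),(np.array(r['extent'])*[640,480,640,480]).round())
    m=r['pixels'];
    for y in range(180,256,6):
        u=np.nonzero(m[y,250:400])[0]
        if len(u): print(y,u.min()+250,u.max()+250,cv2.cvtColor(w['frame'],cv2.COLOR_RGB2HSV)[y,(u.min()+u.max())//2+250].tolist(),end=' ')
for X in((.4385,.3225),(.4405,.3235)): print(px(w,[*X,.138]).round(1),px(w,[*X,.022]).round(1))
rel([.4385,.3225,.101],92.6)
E
```

```text
t: 43.3
tcp_pos: [0.435, 0.3211, 0.3177]
tcp_rot: [[-0.999, -0.041, -0.001], [-0.041, 0.999, -0.001], [0.001, -0.001, -1.0]]
contact_force: [0.0, -1.2, -0.9]
opening: 0.0501
grip_force: 0.0
t 43.3 tcp [0.435  0.3211 0.3177] F [ 0.04 -1.18 -0.87] op 0.0501 g 0.0 tilt [ 0.001 -0.001 -1.   ]
0.89 [301. 182.  42.  58.]
186 313 330 [60, 1, 248] 192 307 339 [30, 1, 252] 198 303 343 [29, 112, 255] 204 302 344 [25, 142, 250] 210 302 344 [17, 129, 216] 216 303 343 [17, 126, 212] 222 304 342 [16, 129, 208] 228 307 340 [16, 128, 216] 234 313 335 [16, 128, 211] 0.83 [ 24. 404.  25.  38.]
0.38 [221. 385.  91.  46.]
[318.5 224. ] [318.4 206.1]
[319.5 226.1] [319.2 207.8]
az -0.005 d -0.33 0.16 21.72
```

```bash
python3 -m inch '[0,0,0,-0.3,0.6,5,120,0,0,0,-0.3,0.6,10,120,0,0,0,-0.3,0.6,15,120,0,0,0,-0.3,0.6,19,120,0,0,0,-0.3,0.6,20.5,120,0,0,0,-0.3,0.6,21.5,120,0,0,0,-0.3,0.6,21.5,120,0,0,0,-0.3,0.6,21.5,220,0,0,0,-0.3,0.6,21.5,220,0,0,0,-0.3,0.6,21.5,220,0,0,0,-0.3,0.6,21.5,220,0,0,0,-0.3,0.6,21.5,220]' 40
python3 -m inch '[0,0,0,0,0,-3,220,0,0,0,0,0,-7,220,0,0,0,0,0,-10.5,220,0,0,0,0,0,-12.5,220,0,0,0,0,0,-12.5,220,0,0,0,0,0,-12.5,220]'
python3 inhand.py
```

```text
t: 44.6
tcp_pos: [0.4385, 0.3283, 0.1056]
tcp_rot: [[-0.999, -0.042, 0.003], [-0.042, 0.999, 0.0], [-0.003, 0.0, -1.0]]
contact_force: [-0.1, -2.7, 6.3]
opening: 0.0292
grip_force: 40.0
t: 45.2
tcp_pos: [0.4361, 0.3278, 0.2272]
tcp_rot: [[-0.999, -0.042, -0.003], [-0.042, 0.999, -0.001], [0.003, -0.001, -1.0]]
contact_force: [-0.1, 1.1, -5.1]
opening: 0.0294
grip_force: 40.0
t 45.2 tcp [0.4361 0.3278 0.2272] F [-0.14  1.14 -5.09] op 0.0294 g 40.0 tilt [ 0.003 -0.001 -1.   ]
305 [(252, [26, 143, 253]), (258, [21, 144, 242]), (264, [16, 125, 182]), (270, [16, 125, 187]), (276, [16, 127, 193]), (282, [16, 126, 199]), (288, [20, 106, 246]), (294, [20, 107, 246]), (300, [20, 106, 246]), (306, [20, 108, 245]), (312, [21, 104, 247]), (318, [20, 106, 246]), (324, [21, 102, 248]), (330, [21, 105, 247]), (336, [20, 112, 242]), (342, [18, 112, 237])]
319 [(252, [25, 147, 253]), (258, [16, 126, 201]), (264, [16, 124, 204]), (270, [16, 125, 194]), (276, [16, 125, 190]), (282, [16, 124, 210]), (288, [23, 94, 252]), (294, [21, 102, 247]), (300, [20, 106, 245]), (306, [20, 106, 246]), (312, [20, 107
[... 203 characters left out ...]
 [16, 126, 201]), (276, [16, 126, 190]), (282, [16, 125, 192]), (288, [18, 116, 235]), (294, [23, 95, 251]), (300, [21, 107, 246]), (306, [20, 109, 244]), (312, [20, 108, 245]), (318, [20, 108, 245]), (324, [20, 106, 246]), (330, [21, 102, 247]), (336, [20, 105, 247]), (342, [15, 133, 224])]
[(270, [9, 9, 188]), (276, [120, 7, 35]), (282, [15, 67, 53]), (288, [21, 101, 249]), (294, [21, 104, 247]), (300, [20, 107, 246]), (306, [20, 107, 246]), (312, [21, 105, 247]), (318, [20, 106, 246]), (324, [20, 108, 245]), (330, [20, 109, 244]), (336, [20, 108, 244]), (342, [20, 107, 245]), (348, [20, 108, 243]), (354, [150, 15, 34]), (360, [15, 14, 36]), (366, [13, 9, 194])]
[314.93685794 317.91743521]
```

```bash
python3 -c "
from h import *
rel([.515,.2795,.228],92.6)"
python3 -m inch '[0,0,0,-2,-1.6,0,220,0,0,0,-4,-3.2,0,220,0,0,0,-5.7,-5,0,220,0,0,0,-5.7,-5.1,0,220,0,0,0,-5.7,-5.1,0,220]'
for i in 1 2 3 4; do python3 -m inch '[0,0,0,0,0,0,220]' | grep contact; done
python3 -c "
from h import *
st();rel([.611,.2837,.228],92.6);rel([.515,.2795,.228],92.6)"
```

```text
az -0.003 d -7.74 -5.12 -0.21
t: 45.75
tcp_pos: [0.4949, 0.2787, 0.226]
tcp_rot: [[-0.999, -0.041, -0.006], [-0.041, 0.999, -0.001], [0.006, -0.001, -1.0]]
contact_force: [-0.7, 1.0, -4.0]
opening: 0.0294
grip_force: 40.0
contact_force: [-0.3, 0.7, -4.9]
contact_force: [-0.6, 0.2, -4.8]
contact_force: [-0.0, -0.0, -4.4]
contact_force: [-0.2, -0.0, -4.6]
t 46.15 tcp [0.4959 0.28   0.229 ] F [-0.2  -0.01 -4.58] op 0.0297 g 40.0 tilt [-0.  0. -1.]
az -0.002 d -11.51 -0.13 0.10
az -0.002 d -1.90 -0.13 0.10
```

```bash
python3 -m inch '[0,0,0,-1.5,-0.1,0,220,0,0,0,-3,-0.1,0,220,0,0,0,-4.5,-0.1,0,220,0,0,0,-6,-0.1,0,220,0,0,0,-7.5,-0.1,0,220,0,0,0,-9,-0.1,0,220,0,0,0,-10.5,-0.1,0,220,0,0,0,-11.5,-0.1,0,220,0,0,0,-11.5,-0.1,0,220,0,0,0,-11.5,-0.1,0,220]'
python3 - <<'E'
from m import *
st();s=shot('side')
for l in('rammer_b','fork0'):
  for r in eyes.silhouettes(l,s)[:4]: print(l,round(r['score'],2),(np.array(r['extent'])*[640,480,640,480]).round(), cen(r['pixels']).round())
E
```

```text
t: 47.15
tcp_pos: [0.6107, 0.2835, 0.2286]
tcp_rot: [[-0.999, -0.042, -0.001], [-0.042, 0.999, -0.0], [0.001, -0.0, -1.0]]
contact_force: [-0.5, 0.3, -4.9]
opening: 0.0295
grip_force: 40.0
t 47.15 tcp [0.6107 0.2835 0.2286] F [-0.47  0.34 -4.86] op 0.0295 g 40.0 tilt [ 0.001 -0.    -1.   ]
rammer_b 0.84 [285. 150.  21.  58.] [295. 176.]
rammer_b 0.66 [300. 173.  25.  60.] [314. 206.]
rammer_b 0.59 [269. 112.  18.  54.] [279. 144.]
rammer_b 0.26 [326. 225.  87.  23.] [366. 237.]
fork0 0.56 [265. 108.  81. 105.] [309. 170.]
```

```bash
python3 -m inch '[0,0,0,0,0,0.3,220,0,0,0,0,0,0.6,220,0,0,0,0,0,0.9,220,0,0,0,0,0,1.2,220,0,0,0,0,0,1.5,220,0,0,0,0,0,1.8,220,0,0,0,0,0,2.1,220,0,0,0,0,0,2.4,220,0,0,0,0,0,2.7,220,0,0,0,0,0,2.9,220,0,0,0,0,0,3.1,220,0,0,0,0,0,3.3,220,0,0,0,0,0,3.5,220,0,0,0,0,0,3.5,220,0,0,0,0,0,3.5,220]'|sed -n '2p;4p'
python3 -m inch '[0,0,0,0,0,0.2,220,0,0,0,0,0,0.4,220,0,0,0,0,0,0.6,220,0,0,0,0,0,0.8,220,0,0,0,0,0,1.0,220,0,0,0,0,0,1.2,220,0,0,0,0,0,1.4,220,0,0,0,0,0,1.6,220,0,0,0,0,0,1.8,220,0,0,0,0,0,2.0,220,0,0,0,0,0,2.0,220,0,0,0,0,0,2.0,220]'|sed -n '2p;4p'
for i in 1 2 3 4; do python3 -m inch '[0,0,0,0,0,0,220]' | sed -n '2p;4p'; done
```

```text
tcp_pos: [0.6113, 0.2834, 0.1939]
contact_force: [0.2, 0.4, -3.5]
tcp_pos: [0.6114, 0.2834, 0.1741]
contact_force: [-0.1, 0.5, -2.5]
tcp_pos: [0.6114, 0.2835, 0.1742]
contact_force: [-0.3, -0.2, -2.5]
tcp_pos: [0.6114, 0.2834, 0.1742]
contact_force: [-0.3, 0.5, -1.9]
tcp_pos: [0.6114, 0.2835, 0.1741]
contact_force: [0.7, 0.1, -1.6]
tcp_pos: [0.6114, 0.2834, 0.1741]
contact_force: [-0.0, 0.9, -2.6]
```

-2.2 N remains, so about 14 mm more.

```bash
python3 -m inch '[0,0,0,0,0,0.2,220,0,0,0,0,0,0.4,220,0,0,0,0,0,0.6,220,0,0,0,0,0,0.8,220,0,0,0,0,0,1.0,220,0,0,0,0,0,1.2,220,0,0,0,0,0,1.3,220,0,0,0,0,0,1.35,220,0,0,0,0,0,1.35,220,0,0,0,0,0,1.35,220]'|sed -n '2p;4p'
for i in 1 2 3 4 5 6; do python3 -m inch '[0,0,0,0,0,0,220]' | sed -n '4p'; done
```

```text
tcp_pos: [0.6114, 0.2834, 0.1607]
contact_force: [0.3, -0.9, -0.7]
contact_force: [-0.2, 0.4, 0.2]
contact_force: [-0.0, 0.2, -0.5]
contact_force: [0.7, 1.0, -0.1]
contact_force: [1.0, 1.4, -0.7]
contact_force: [0.7, -0.2, 0.0]
contact_force: [0.5, 0.0, 0.6]
```

```bash
python3 -m inch '[0,0,0,0,0,0.1,220,0,0,0,0,0,0.1,220,0,0,0,0,0,0.1,150,0,0,0,0,0,0.1,120,0,0,0,0,0,0.1,120,0,0,0,0,0,0.1,120,0,0,0,0,0,-2,120,0,0,0,0,0,-6,120,0,0,0,0,0,-10,120,0,0,0,0,0,-14,120,0,0,0,2,0,-16,120,0,0,0,6,0,-16,120,0,0,0,11,0,-16,120,0,0,0,15,-3,-16,120,0,0,0,15,-3,-16,120]'
python3 - <<'E'
from m import *
st();s=shot('side');t=shot('top')
for q in(s,t):
 for l in('rammer_b','fork0','cover_0','ocarina_a','brush','clay_a'):
  for r in eyes.look_for(l,q)[:3]: print(l,round(r['score'],2),(np.array(r['extent'])*[640,480,640,480]).round())
hsv=cv2.cvtColor(t['frame'],cv2.COLOR_RGB2HSV);m=cv2.inRange(hsv,(24,150,150),(34,255,255));n,_,S,C=cv2.connectedComponentsWithStats(m)
print([(C[i].round().tolist(),S[i,4]) for i in range(1,n) if S[i,4]>20])
for u,v in [C[i] for i in range(1,n) if S[i,4]>20]: print(pt(t,u,v,.078).round(3))
E
```

```text
t: 53.5
tcp_pos: [0.4565, 0.2448, 0.3188]
tcp_rot: [[-0.999, -0.043, -0.006], [-0.043, 0.999, -0.003], [0.006, -0.002, -1.0]]
contact_force: [-0.2, 0.5, -0.7]
opening: 0.05
grip_force: 0.0
t 53.5 tcp [0.4565 0.2448 0.3188] F [-0.19  0.51 -0.74] op 0.05 g 0.0 tilt [ 0.006 -0.002 -1.   ]
rammer_b 0.75 [273. 136.  15.  54.]
rammer_b 0.72 [286. 160.  22.  55.]
rammer_b 0.65 [302. 188.  25.  55.]
fork0 0.93 [264. 117.  83. 106.]
fork0 0.56 [270. 136.  19.  55.]
cover_0 0.79 [312. 365.  98.  70.]
cover_0 0.61 [295. 317.  88.  63.]
ocarina_a 0.97 [367. 262.  36.  35.]
ocarina_a 0.89 [395. 296.  27.  29.]
ocarina_a 0.57 [284. 162.  23.  54.]
brush 0.95 [330. 224.  82.  21.]
clay_a 0.74 [328. 225.  85.  23.]
clay_a 0.64 [310. 362.  97.  74.]
clay_a 0.59 [304. 190.  24.  54.]
rammer_b 0.97 [181. 202.  30.  25.]
rammer_b 0.9 [269. 193.  26.  33.]
rammer_b 0.57 [226. 201.  28.  24.]
fork0 0.76 [157. 180. 134.  45.]
cover_0 0.71 [434. 205.  49.  61.]
cover_0 0.66 [387. 202.  49.  62.]
ocarina_a 0.71 [334. 162.  32.  22.]
ocarina_a 0.63 [370. 149.  22.  30.]
brush 0.61 [266. 121.  43.  77.]
[([411.0, 247.0], np.int32(309)), ([458.0, 249.0], np.int32(316))]
[ 0.532 -0.223  0.078]
[ 0.524 -0.334  0.078]
```

All three rammers hang in their own forks, both covers are shut with the clay inside, and the ocarinas and brush are where they started. I'm handing the job in.

```bash
python3 -m inch '[0,0,0,0,0,0,120,0,0,0,0,0,0,120,0,0,0,0,0,0,120,0,0,0,0,0,0,120,0,0,0,0,0,0,120]' | head -1; python3 -c "
from bench import workorder
print(workorder.close_job())"
```

```text
t: 54.7
the job is handed in; nothing more can be done
None
```

I handed the job in at about 55 s of robot time: clay in both compartments and both covers shut, all three rammers on forks of their own, each let go only once the arm carried its weight; the final pictures agreed, but no verdict came back.

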